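Right the fallen draining stand and hang its basket

TASK

The draining stand has been knocked over. Stand it upright on its base inside the steel drip tray, then hang the small steel basket from the stand's hook by its bail and let go. Set both down gently without dropping them, keep the basket upright all the while, and leave the flask, the beaker and the brown dropper bottle standing where they are.

Things in the scene. Friction and masses are not known exactly. Their poses are not given: they have to be found in the camera images.
- stand: Draining stand, 350 g: grey base plate 100x100x12, 10 mm steel rod from its middle (up to z 192), bent over at the top into a hook. Origin: centre of the base's underside; z: up the rod; x: where the hook points. It starts fallen over towards -y (within 20 deg), lying on a base edge and the hook's tip; the rod rises 6 deg to its top, so it must turn 84 deg about its y axis.
- stand_grip (a point): Middle of the black square sleeve round the stand's rod, on the rod axis: stand coordinates (0, 0, 70) mm. The sleeve is 18 x 18 mm, faces along the stand's x and y, from z 40 to 100: grip it across its y faces. Axes as the stand's.
- stand_seat (a point): Top of the hook's arm at its lowest place, where the bail comes to rest: stand coordinates (35, 0, 201) mm. The arm is 10 mm thick and runs along the stand's x axis, open above between rod (x 0, its bend up to z 207) and tip (x 67). Axes as the stand's.
- stand_tip (a point): Very top of the hook's upturned tip: stand coordinates (67, 0, 227) mm; the tip is 10 mm thick. The bail must pass above it from outside, then come down behind it. Axes as the stand's.
- tray: Fixed square steel drip tray on the bench, right of the middle, 190 x 190 mm outside, rim 12 mm high, walls and floor 3 mm thick. Origin: centre of its underside; x and y along its sides, z up; its inner floor is at z 3 mm.
- basket: Round steel draining basket, 80 g, standing upright, 62 mm over its rim (rim at z 57 mm). Origin: centre of its underside, z up. A stiff bail of 5 mm wire stands over it in its y-z plane: uprights at y = +-28.5 mm, corners at y = +-26, z 105, rising to a point at y 0, z 125.
- basket_grip (a point): Middle of the black round stem, 12 mm thick, that stands on the bail's point from z 125 to 178 mm: pick the basket up here. Basket coordinates (0, 0, 157) mm. Axes as the basket's.
- basket_eye (a point): Underside of the bail's point, which rests on the hook: basket coordinates (0, 0, 122.5) mm. The hook goes through the bail along the basket's x axis, either way round, between rim and point. Axes as the basket's.
- flask: Bystander: glass conical flask 63 mm wide, 105 mm tall, beside the basket (the two may have changed places). Origin: centre of its underside.
- dropper_bottle: Bystander: small brown bottle 35 mm wide, 76 mm tall, between tray and basket. Origin: centre of its underside.
- beaker: Bystander: glass beaker 74 mm wide, 90 mm tall, right of the tray and nearer the robot. Origin: centre of its underside.
There are look-alikes about, which are no part of the job. Leave any blue, green or purple look-alike of the basket alone.

How it is judged:
By the outcome, as a careful person would: the job done as asked, in the order asked, and still so for the second after the job is handed in, with the robot touching nothing.
It also fails if it takes over 69 s, if anything falls off the work surface, if the arm or the gripper's body presses on something with over 40 N, if the wrist force passes 120 N, or if a joint passes its speed limit or range.

ROBOT

A 6-joint arm with a two-finger parallel gripper is mounted at the origin on a cart in front of the work surface, level with it; the furniture and walls round the work are solid. World frame = base frame: x ahead of the robot, y to its left, z up, the work surface at z = 0. Lengths are in m, angles in rad, forces in N, time in s.
With the tool pointing down it reaches from about 0.25 to 0.775 m from the base axis. Payload 4 kg.
Tool frame: the origin (TCP) lies midway between the tips of the shut fingers; the grasp point (between the pads) lies r.grasp_offset behind it (r.grasp_offset is the distance from the TCP to the grasp point, in m); y points along the fingers, z is the direction in which the jaws open and shut, and the axes are right-handed (so a half turn about y gives the same grasp; the last joint's range is limited). The gripper opens to 94 mm and grips with 3 to 60 N. Pads are 16 mm wide; open, the fingers measure 119 mm over their backs; the gripper's body (75 mm by 177 mm) begins 78 mm behind the grasp point.
Start: joints at [1.175, 0.087, 1.371, -0, 1.684, -0.103], TCP at [0.159, 0.527, 0.206] pointing down, gripper open.
Joint ranges: [-3.1, 3.1], [-0.76, 2.03], [0.27, 2.55], [-1.08, 4.22], [0.17, 2.65], [-2.57, 2.57]. Speed limits (rad/s): [2.79, 2.79, 3.14, 3.14, 3.14, 3.14].

INTERFACE

Orientations are given as a rotation vector (axis times angle).
In Python, from workcell import readout, viewer, order, models, r gives the robot as it stands.
- The arm moves only by the tool servo_tool, never from a script. Its argument "steps" is one flat list of numbers, 7 for each row, row after row: the gripper's target within -1 to 1 (fully open at 1, half-way at 0, shut at -1), then the shift along the world's x, y, z in m, then the turn, a rotation vector about the world's x, y, z in rad. A call has 1 to 20 rows; each row is the pose to reach, as a shift and turn from the pose commanded when the call began; what a row does not reach only later rows make up. A row lasts 1/12 s, in which the tool goes at most 41.7 mm and 7.16 degrees, less where a joint would pass 70% of its speed; a pose out of reach is approached as far as the arm can. A call with a gripper value outside its range is refused whole. The fingers move at their own pace and stop on an object; "newtons" is the grip in N (left out, the last holds). Time passes only in rows, so rows that repeat a pose let the fingers close. It gives the time, the measured TCP pose, the force and the opening at its end, in the units of the state.
- readout.get_state(): the state, without advancing time (a new reading comes with each control period).
- viewer.capture(name): name is "side" or "top"; returns (picture, depth): 384x512x3 uint8, red, green, blue; 384x512 float32, m along the optical axis (not along the pixel's ray), 0 where there is no reading.
- viewer.calibration(name): a dict with "K" (3x3 intrinsics, pixels), "k1" (the pictures are not rectified: a ray, as slopes to the right and down, at radius r is drawn at 1 + k1 r^2 times it, then the intrinsics apply), "R" (3x3) and "t" (3): a world point X has camera coordinates R X + t. Camera axes: x right, y down, z forward; pixel columns grow to the right and rows downward; lengths in m; the calibration is good to about 2 mm. A picture is of the moment at which its call begins. calibration takes no time and is no camera call.
- order.hand_in(): hands the job in, once; it reports no verdict.
Trained networks look in the newest picture that a camera, given by its name, has taken for a name from the list of things; names that differ only in an ending like _2 or _b are one class to them, and where a whole thing is asked for, a point or a joint stands for the part that bears it (a point fixed in the world has none). Each returns a list of dicts, best first, with "score" (0 to 1); they miss things now and then, are a little off and sometimes report something else, mostly with a low value. They report only what shows in the picture. A call takes as long as a camera call. They do not tell look-alikes from the thing itself.
- models.search_frame(query, camera): "centre" ([column, row] in pixels, amid what is visible of it).
The state is a dict: "t": time; "qpos": joint angles; "qvel": joint speeds; "tau": joint torques, N m; "position": TCP position; "eef_rot": TCP orientation; "ft_force": force on the tool from outside, world axes, zero at the start; "ft_torque": the same for the moment, N m; "grip_width": finger opening in m.
Only numpy, scipy, OpenCV 4.12 (cv2) and the standard library are available. Lean on these libraries where they do the work, as an engineer would, in place of code of your own. Each camera call takes 0.05 s, during which the arm holds its last target.

## Working session

There is one attempt and no reset: what is moved stays moved. The work goes in short steps, Python scripts to look and compute and a tool call to move; the robot and the scene stay as the last step left them, time stands still between calls to the robot, and variables do not carry over. Pictures are saved under pics/ and viewed, and the job is handed in when it is done.

Besides the shell and the picture viewer there is one more tool, called after "Emit:" as name(argument=value, ...) on one line, values as JSON. servo_tool: Moves the arm, as the interface text tells. Its arguments: {"type":"object","properties":{"steps":{"type":"array","items":{"type":"number"}},"newtons":{"type":"number"}},"required":["steps"]}

```bash
ls; mkdir -p pics; python3 - <<'E'
from workcell import readout, viewer, order, models, r
import cv2,numpy as np
print(readout.get_state()); print(r.grasp_offset)
for n in("side","top"):
    im,d=viewer.capture(n); np.savez(f"{n}0.npz",im=im,d=d)
    cv2.imwrite(f"pics/{n}0.png",cv2.resize(im[:,:,::-1],(800,600),interpolation=cv2.INTER_CUBIC))
    c=viewer.calibration(n);print(n,c)
E
```

```text
pics
{'t': 0.0, 'qpos': array([ 1.17486737e+00,  8.79228864e-02,  1.37223375e+00, -3.31133156e-05,
        1.68360796e+00, -1.03084576e-01]), 'qvel': array([ 0.00076926, -0.00020212,  0.00025174,  0.00238309, -0.00191195,
        0.00228574]), 'tau': array([ 3.97189960e-04, -3.40175271e+01, -3.02432477e+01,  7.18603539e-02,
        3.26584722e-02, -1.86419079e-04]), 'position': array([0.15856615, 0.52607185, 0.20433215]), 'eef_rot': array([-1.56066324,  0.23031782, -0.22952292]), 'ft_force': array([ 0.392962  , -0.2130592 ,  0.21570123]), 'ft_torque': array([-0.03454953,  0.0173609 , -0.01566664]), 'grip_width': 0.09420147007160012}
0.0188
side {'K': array([[430.55934592,   0.        , 254.35930951],
       [  0.        , 430.55934592, 194.69305916],
       [  0.        ,   0.        ,   1.        ]]), 'k1': -0.06010345543710015, 'R': array([[ 0.99986128,  0.01375234, -0.00939691],
       [ 0.00106083, -0.61560251, -0.7880561 ],
       [-0.01662238,  0.78793681, -0.6155317 ]]), 't': array([-0.52934585,  0.07389408,  1.38914412])}
top {'K': array([[362.93990167,   0.        , 253.27144968],
       [  0.        , 362.93990167, 192.20547363],
       [  0.        ,   0.        ,   1.        ]]), 'k1': 0.033230274214209744, 'R': array([[-0.01175213, -0.99985407, -0.0123987 ],
       [-0.99097788,  0.01330158, -0.13336381],
       [ 0.13350927,  0.01071953, -0.99098959]]), 't': array([0.00884913, 0.53265397, 1.2180324 ])}
```

View pics/side0.png

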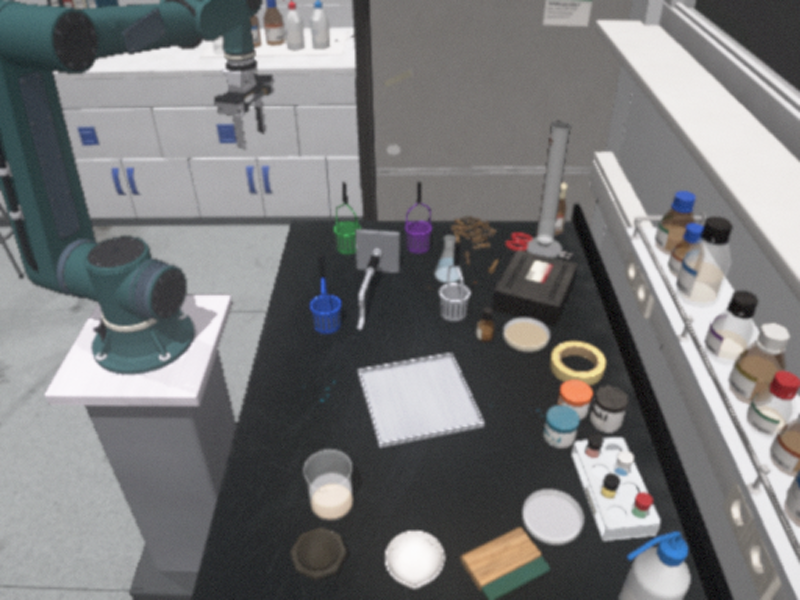

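View pics/top0.png

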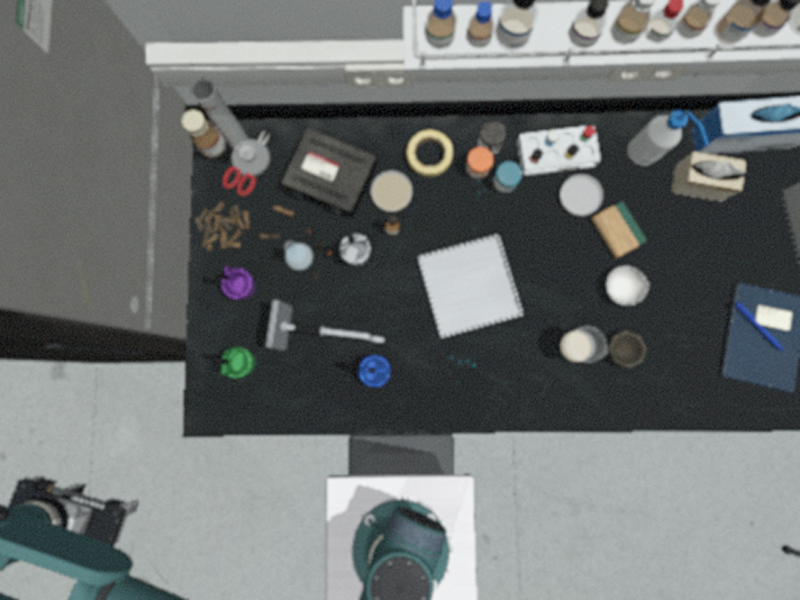

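The side view shows the steel basket at (454,300), with the blue, green and purple look-alikes at (325,312), (346,235) and (418,235). The flask is at (448,265), the dropper at (485,325) and the tray at (420,397). The fallen stand has its base at (378,250) and its hook at (361,320). In the top view the basket is at (354,248), the flask at (298,255), the tray at (470,286), the stand base at (279,325) and the stand tip at (380,339). Next I measure positions.

```bash
cat > h.py <<'E'
import numpy as np,cv2
from workcell import readout, viewer, order, models, r
def cal(n):
    c=viewer.calibration(n); return c['K'],c['k1'],c['R'],c['t']
def und(n,uv):
    K,k1,R,t=cal(n); uv=np.atleast_2d(np.asarray(uv,float))
    return cv2.undistortPoints(uv.reshape(-1,1,2),K,np.array([k1,0,0,0.])).reshape(-1,2)
def ray(n,uv):
    K,k1,R,t=cal(n); x=und(n,uv); d=np.c_[x,np.ones(len(x))]@R; return -R.T@t,d
def onz(n,uv,z):
    o,d=ray(n,uv); return o+d*((z-o[2])/d[:,2])[:,None]
def proj(n,X):
    K,k1,R,t=cal(n); X=np.atleast_2d(np.asarray(X,float)); return cv2.projectPoints(X,cv2.Rodrigues(R)[0],t,K,np.array([k1,0,0,0.]))[0].reshape(-1,2)
def cloud(n,d):
    h,w=d.shape; u,v=np.meshgrid(np.arange(w),np.arange(h)); uv=np.c_[u.ravel(),v.ravel()].astype(float)
    K,k1,R,t=cal(n); x=und(n,uv); z=d.ravel()[:,None]; P=(np.c_[x,np.ones(len(x))]*z-t)@R
    P[d.ravel()==0]=np.nan; return P.reshape(h,w,3)
def snap(tag,n):
    im,d=viewer.capture(n); np.savez(f"{n}{tag}.npz",im=im,d=d); return im,d
def crop(im,c,half,f,path,marks=()):
    u,v=c; u0,v0=max(int(u-half[0]),0),max(int(v-half[1]),0)
    s=im[v0:int(v+half[1]),u0:int(u+half[0])]
    s=cv2.resize(s[:,:,::-1],None,fx=f,fy=f,interpolation=cv2.INTER_CUBIC).copy()
    for m in marks: cv2.circle(s,(int((m[0]-u0+.5)*f),int((m[1]-v0+.5)*f)),3,(0,255,255),1)
    cv2.imwrite(path,s); print(path,'origin',u0,v0,'x',f,s.shape)
E
python3 - <<'E'
from h import *
for q in["stand","basket","tray","flask","dropper_bottle","beaker","stand_grip","stand_tip","basket_grip"]:
    for n in("side","top"):
        try: print(q,n,[(np.round(a['centre'],1).tolist(),round(a['score'],2)) for a in models.search_frame(q,n)][:5])
        except Exception as e: print(q,n,e)
for n in("side","top"):
    z=np.load(n+"0.npz"); im=z['im'];P=cloud(n,z['d'])
    c=(265,185) if n=="side" else (230,185)
    crop(im,c,(75,60) if n=="side" else (110,75),5 if n=="side" else 3.6,f"pics/c_{n}0.png")
E
```

```text
stand side [([240.1, 163.5], 0.56)]
stand top [([182.3, 212.4], 0.58)]
basket side [([207.1, 197.1], 0.89), ([271.2, 148.8], 0.89), ([220.9, 148.3], 0.77), ([290.4, 188.6], 0.76)]
basket top [([241.3, 236.1], 0.81), ([224.8, 159.1], 0.78), ([182.0, 209.6], 0.74)]
tray side [([265.9, 255.7], 0.76)]
tray top [([302.4, 181.1], 0.6)]
flask side [([287.5, 167.1], 0.52)]
flask top [([191.4, 163.8], 0.77), ([223.4, 159.1], 0.65)]
dropper_bottle side [([265.2, 256.9], 0.61), ([310.8, 207.9], 0.58)]
dropper_bottle top [([252.7, 143.7], 0.45)]
beaker side [([213.0, 309.0], 0.79)]
beaker top [([372.6, 220.2], 0.92)]
stand_grip side [([239.5, 162.2], 0.67)]
stand_grip top [([181.3, 212.2], 0.77)]
stand_tip side [([241.4, 161.1], 0.65), ([287.5, 188.9], 0.2)]
stand_tip top [([184.1, 211.1], 0.64)]
basket_grip side [([265.8, 150.8], 0.92), ([221.0, 152.4], 0.85), ([290.7, 191.2], 0.79), ([204.3, 194.8], 0.68)]
basket_grip top [([150.1, 178.8], 0.81), ([238.9, 235.0], 0.76), ([223.6, 161.8], 0.75), ([153.7, 230.6], 0.61)]
pics/c_side0.png origin 190 125 x 5 (600, 750, 3)
pics/c_top0.png origin 120 110 x 3.6 (540, 792, 3)
```

```bash
python3 - <<'E'
from h import *
z=np.load("top0.npz");im=z['im'];P=cloud('top',z['d'])
m=np.isfinite(P[...,2])
for nm,(u0,u1,v0,v1) in dict(tray=(262,340,145,220),basket=(212,242,145,175),flask=(180,203,150,178),bottle=(243,258,136,154),standb=(165,195,188,228),rod=(186,250,200,222),beaker=(355,392,205,236)).items():
    Q=P[v0:v1,u0:u1].reshape(-1,3);Q=Q[np.isfinite(Q[:,2])]
    for lo,hi in((.004,.015),(.015,.04),(.04,.07),(.07,.3)):
        s=Q[(Q[:,2]>lo)&(Q[:,2]<hi)]
        if len(s)>3: print(nm,lo,hi,len(s),np.round(np.median(s,0),3),np.round(s.min(0),3),np.round(s.max(0),3))
E
```

```text
tray 0.004 0.015 777 [ 0.571 -0.163  0.006] [ 0.44  -0.301  0.004] [ 0.704 -0.034  0.015]
tray 0.015 0.04 12 [ 0.543 -0.167  0.016] [ 0.454 -0.276  0.015] [ 0.673 -0.068  0.017]
basket 0.004 0.015 55 [0.654 0.095 0.005] [0.61  0.045 0.004] [0.698 0.146 0.013]
basket 0.015 0.04 27 [0.635 0.08  0.025] [0.617 0.062 0.015] [0.67  0.117 0.039]
basket 0.04 0.07 81 [0.647 0.088 0.055] [0.615 0.06  0.041] [0.678 0.122 0.067]
basket 0.07 0.3 56 [0.643 0.091 0.12 ] [0.632 0.064 0.076] [0.659 0.118 0.179]
flask 0.004 0.015 37 [0.623 0.208 0.01 ] [0.595 0.185 0.004] [0.682 0.264 0.015]
flask 0.015 0.04 106 [0.628 0.212 0.029] [0.611 0.193 0.015] [0.667 0.25  0.04 ]
flask 0.04 0.07 75 [0.63  0.214 0.054] [0.619 0.2   0.04 ] [0.657 0.242 0.069]
flask 0.07 0.3 56 [0.641 0.222 0.09 ] [0.627 0.211 0.07 ] [0.652 0.236 0.105]
bottle 0.004 0.015 9 [0.694 0.008 0.006] [ 0.689 -0.01   0.005] [0.738 0.03  0.009]
bottle 0.015 0.04 36 [0.694 0.01  0.033] [ 0.689 -0.006  0.017] [0.715 0.026 0.039]
bottle 0.04 0.07 30 [0.7   0.007 0.046] [ 0.694 -0.006  0.04 ] [0.716 0.022 0.069]
bottle 0.07 0.3 27 [0.707 0.00
[... 346 characters left out ...]
45 0.07 ] [0.529 0.271 0.105]
rod 0.004 0.015 37 [0.453 0.053 0.006] [0.441 0.019 0.004] [0.512 0.241 0.013]
rod 0.015 0.04 5 [0.449 0.056 0.018] [0.448 0.036 0.016] [0.452 0.063 0.029]
rod 0.04 0.07 183 [0.464 0.17  0.064] [0.447 0.057 0.043] [0.482 0.231 0.07 ]
rod 0.07 0.3 21 [0.455 0.08  0.072] [0.449 0.063 0.07 ] [0.46  0.14  0.075]
beaker 0.004 0.015 25 [ 0.43  -0.379  0.009] [ 0.382 -0.471  0.004] [ 0.479 -0.362  0.015]
beaker 0.015 0.04 289 [ 0.429 -0.403  0.032] [ 0.395 -0.468  0.015] [ 0.46  -0.361  0.04 ]
beaker 0.04 0.07 116 [ 0.429 -0.409  0.056] [ 0.397 -0.428  0.04 ] [ 0.461 -0.361  0.07 ]
beaker 0.07 0.3 134 [ 0.429 -0.415  0.085] [ 0.394 -0.433  0.071] [ 0.465 -0.36   0.094]
```

View pics/c_side0.png

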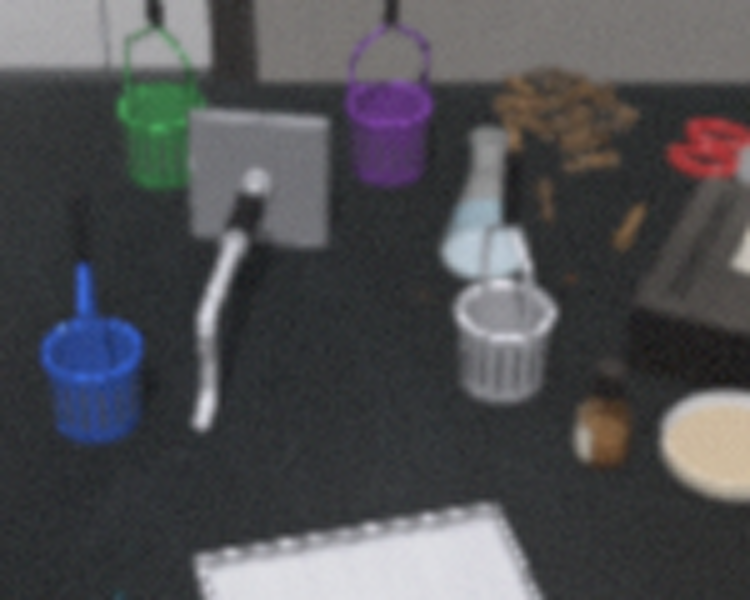

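View pics/c_top0.png

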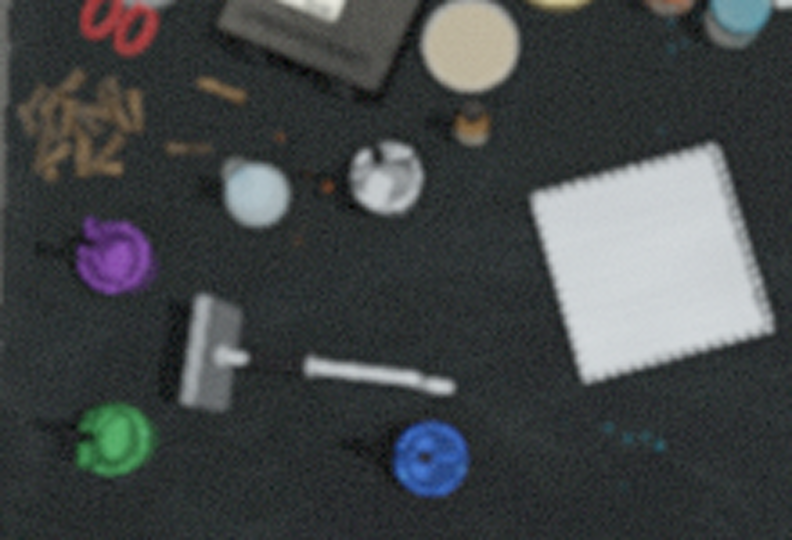

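Named candidates: the basket is the steel one at side crop (500,340), full picture px (290,189); blue, green and purple are look-alikes. This crop confirms it. Next is a finer pose fit.

```bash
python3 - <<'E'
from h import *
for n in("top","side"):
    z=np.load(n+"0.npz");P=cloud(n,z['d']);Q=P.reshape(-1,3)
    s=Q[(abs(Q[:,0]-.646)<.05)&(abs(Q[:,1]-.09)<.06)&(Q[:,2]>.064)&(Q[:,2]<.2)]
    s=s[np.argsort(s[:,2])]; print(n,len(s)); print(np.round(s[::max(1,len(s)//40)]*1000).astype(int).tolist())
    s=Q[(abs(Q[:,0]-.646)<.05)&(abs(Q[:,1]-.09)<.05)&(Q[:,2]>.05)&(Q[:,2]<.062)]
    if len(s)>5:
        A=np.c_[2*s[:,:2],np.ones(len(s))];b=(s[:,:2]**2).sum(1);c=np.linalg.lstsq(A,b,rcond=None)[0];print('rim circ',c[:2],np.sqrt(c[2]+c[0]**2+c[1]**2))
    # rod
    s=Q[(Q[:,0]>.43)&(Q[:,0]<.5)&(Q[:,1]<.24)&(Q[:,1]>.03)&(Q[:,2]>.035)&(Q[:,2]<.085)]
    s=s[np.argsort(s[:,1])]; print('rod',n,len(s));print(np.round(s[::max(1,len(s)//30)]*1000).astype(int).tolist())
# tray
P=cloud("top",np.load("top0.npz")['d'])
im=np.load("top0.npz")['im'];g=im[140:225,255:345].min(2)>120
k,l,st,ce=cv2.connectedComponentsWithStats(g.astype(np.uint8)*1);i=1+np.argmax(st[1:,4])
uv=np.argwhere(l==i)[:,::-1]+[255,140]
X=onz("top",uv,.006)[:,:2]; print('tray rect',cv2.minAreaRect((X*1000).astype(np.float32)))
E
```

```text
top 57
[[658, 66, 67], [632, 116, 76], [656, 65, 87], [633, 118, 88], [632, 115, 92], [657, 64, 98], [633, 114, 100], [656, 67, 103], [633, 117, 104], [659, 67, 105], [639, 113, 106], [635, 117, 106], [638, 106, 107], [658, 70, 108], [638, 110, 110], [634, 113, 110], [657, 73, 111], [654, 73, 112], [653, 70, 113], [634, 109, 113], [640, 106, 114], [653, 79, 115], [652, 76, 117], [649, 79, 117], [639, 102, 117], [642, 102, 118], [652, 82, 119], [642, 95, 120], [652, 86, 120], [648, 86, 120], [642, 99, 121], [648, 82, 121], [645, 99, 121], [642, 94, 133], [642, 88, 134], [642, 91, 135], [643, 87, 143], [642, 93, 148], [641, 89, 151], [644, 86, 153], [645, 85, 159], [642, 95, 160], [642, 89, 161], [640, 91, 169], [642, 91, 172], [642, 87, 174], [651, 93, 175], [645, 96, 176], [648, 87, 176], [651, 90, 177], [647, 90, 177], [644, 90, 177], [641, 93, 177], [644, 87, 178], [647, 93, 178], [647, 96, 178], [644, 93, 179]]
rim circ [0.64614707 0.09106159] 0.029462193490871088
rod top 210
[[449, 57, 62], [449, 64, 68], [449, 70, 69], [452, 80, 73], [453, 87, 70], [459, 94, 69], [460, 104, 70],
[... 1281 characters left out ...]
ide 148
[[454, 53, 64], [451, 58, 68], [450, 60, 51], [454, 62, 70], [452, 62, 36], [454, 63, 65], [454, 65, 71], [457, 67, 61], [454, 71, 75], [459, 81, 71], [459, 86, 71], [455, 95, 73], [458, 100, 69], [461, 109, 71], [458, 115, 71], [467, 124, 68], [467, 135, 68], [469, 145, 62], [469, 150, 66], [476, 156, 66], [472, 160, 67], [472, 162, 58], [475, 165, 68], [468, 166, 68], [472, 171, 68], [465, 176, 69], [478, 179, 59], [474, 185, 67], [471, 188, 65], [464, 193, 66], [481, 196, 59], [477, 202, 64], [466, 207, 65], [477, 213, 64], [480, 216, 62], [480, 220, 64], [479, 236, 58]]
tray rect ((569.8412475585938, -165.060302734375), (196.14073181152344, 195.11460876464844), 15.01210880279541)
```

```bash
cat > fit.py <<'E'
from h import *
from scipy.optimize import least_squares
pl=np.array([[0,0,12],[0,0,192],[6,0,201],[14,0,201],[35,0,196],[55,0,199],[64,0,206],[67,0,222]])/1000.
def sdf(p):
    ds=[]
    for a,b in zip(pl[:-1],pl[1:]):
        t=np.clip((p-a)@(b-a)/((b-a)@(b-a)),0,1); ds.append(np.linalg.norm(p-a-t[:,None]*(b-a),axis=1)-.005)
    for c,h in(((0,0,.006),(.05,.05,.006)),((0,0,.07),(.009,.009,.03))):
        q=abs(p-np.array(c))-h; ds.append(np.linalg.norm(np.maximum(q,0),axis=1)+np.minimum(q.max(1),0))
    return np.min(ds,0)
def fallenR(yaw,a=np.deg2rad(6)):
    d=np.array([np.cos(yaw),np.sin(yaw),0]);u=np.array([0,0,1.])
    zz=d*np.cos(a)+u*np.sin(a); xx=d*np.sin(a)-u*np.cos(a); return np.c_[xx,np.cross(zz,xx),zz]
if __name__=="__main__":
    S=[]
    for n in("top","side"):
        Q=cloud(n,np.load(n+"0.npz")['d']).reshape(-1,3)
        s=Q[(Q[:,0]>.40)&(Q[:,0]<.56)&(Q[:,1]<.29)&(Q[:,1]>-.0)&(Q[:,2]>.015)&(Q[:,2]<.12)];S.append(s)
    def f(v,S):
        R=fallenR(v[2]); return sdf((S-[v[0],v[1],.0497])@R)
    for T in(S[0],S[1],np.vstack(S)):
        v=np.array([.479,.257,-1.66])
        for k in range(3):
            s=T[abs(f(v,T))<[.03,.015,.01][k]]
            o=least_squares(f,v,args=(s,),loss='soft_l1',f_scale=.003);v=o.x
        print(len(T),len(s),np.round(v,4),np.rad2deg(v[2]),np.sqrt(np.mean(o.fun**2)))
    R=fallenR(v[2]);g=np.array([v[0],v[1],.0497])+R@[0,0,.07];print('grip',g,'tip',np.array([v[0],v[1],.0497])+R@[.067,0,.227]);print(R)
    M=np.array([[0,0,0],[0,0,.012],[0,0,.04],[0,0,.1],[0,0,.192],[.035,0,.196],[.067,0,.222],[.05,.05,.012],[.05,-.05,.012],[-.05,.05,.012],[-.05,-.05,.012]])@R.T+[v[0],v[1],.0497]
    for n in("top","side"):
        im=np.load(n+"0.npz")['im'];uv=proj(n,M);crop(im,uv.mean(0),(50,40),8,f"pics/fit_{n}.png",uv)
E
python3 fit.py
```

```text
584 556 [ 0.4798  0.2613 -1.7061] -97.75081187917085 0.0016999279086149283
803 755 [ 0.481   0.2624 -1.7103] -97.99561994689994 0.002651078416178228
1387 1311 [ 0.4806  0.2619 -1.7093] -97.93383016689157 0.002330768175974716
grip [0.47095645 0.19294499 0.05701699] tip [0.44843787 0.03136323 0.00679499]
[[-1.44279975e-02  9.90428137e-01 -1.37273227e-01]
 [-1.03527931e-01 -1.38029366e-01 -9.85002468e-01]
 [-9.94521895e-01  1.73472348e-18  1.04528463e-01]]
pics/fit_top.png origin 148 170 x 8 (640, 800, 3)
pics/fit_side.png origin 187 132 x 8 (640, 800, 3)
```

```bash
python3 - <<'E'
from h import *
from scipy.spatial.transform import Rotation as Ro
s=readout.get_state();R=Ro.from_rotvec(s['eef_rot']).as_matrix();print(np.round(R,3));print(np.rad2deg(np.arctan2(R[1,2],R[0,2])))
np.savez("k0.npz",q=s['qpos'],p=s['position'],e=s['eef_rot'])
E
```

```text
[[ 0.957  0.     0.289]
 [-0.289  0.     0.957]
 [-0.    -1.     0.   ]]
73.22372574822055
```

Emit:
servo_tool(steps=[1,0.05,-0.05,0.06,0,0,-0.2,1,0.1,-0.1,0.08,0,0,-0.4,1,0.156,-0.167,0.08,0,0,-0.6,1,0.156,-0.167,0.08,0,0,-0.7,1,0.156,-0.167,0.08,0,0,-0.7,1,0.156,-0.167,0.08,0,0,-0.7])

```text
t: 1.5
position: [0.3159, 0.3579, 0.2864]
eef_rot: [-1.426, 0.777, -0.778]
ft_force: [0.6, 0.1, 1.0]
grip_width: 0.0941
```

```bash
cat > rec.py <<'E'
from h import *
import glob
s=readout.get_state();i=len(glob.glob("k*.npz"));np.savez(f"k{i}.npz",q=s['qpos'],p=s['position'],e=s['eef_rot'])
print(s['t'],np.round(s['qpos'],3),np.round(s['position'],4),np.round(s['eef_rot'],4),np.round(s['ft_force'],2),np.round(s['grip_width'],4))
E
python3 rec.py
```

```text
1.5 [ 0.729 -0.078  1.378 -0.     1.841  0.156] [0.3159 0.3579 0.2864] [-1.426   0.7772 -0.7784] [0.55 0.11 1.01] 0.0941
```

Emit:
servo_tool(steps=[1,0.05,-0.05,0.0,0,0,-0.12,1,0.08,-0.08,0.0,0.1,0,-0.24,1,0.1,-0.12,0,0.2,0.1,-0.36,1,0.12,-0.14,0,0.3,0.2,-0.4,1,0.12,-0.14,0,0.4,0.2,-0.4,1,0.12,-0.14,0,0.4,0.2,-0.4,1,0.12,-0.14,0,0.4,0.2,-0.4])

```text
t: 2.08
position: [0.4361, 0.2159, 0.2834]
eef_rot: [-1.006, 1.325, -0.734]
ft_force: [0.3, -0.0, 0.1]
grip_width: 0.094
```

```bash
python3 rec.py
```

```text
2.0833 [ 0.028 -0.074  1.447  0.451  1.849 -0.026] [0.4361 0.2159 0.2834] [-1.006   1.3254 -0.7335] [ 0.34 -0.04  0.11] 0.094
```

```bash
cat > kin.py <<'E'
import numpy as np,glob
from scipy.optimize import least_squares
from scipy.spatial.transform import Rotation as Ro
T0=np.array([[0,-1,0],[0,0,1],[-1,0,0.]]).T  # columns fixed below
M=np.c_[[0,-1,0],[0,0,1],[-1,0,0]].astype(float) # tool x,y,z in local
def rot(ax,a): return Ro.from_euler(ax,a).as_matrix()
S4,S6=1,1
def fk(q,P):
    a1,y1,h,e1,L1,e2,L2,L3=P
    R=rot('z',q[0]);p=np.array([0,0,h])+R@[a1,y1,0]
    R=R@rot('y',q[1]);p=p+R@[e1,0,L1]
    R=R@rot('y',q[2]);p=p+R@[e2,0,L2]
    R=R@rot('z',S4*q[3]);R=R@rot('y',q[4]);p=p+R@[0,0,L3];R=R@rot('z',S6*q[5])
    return p,R@M
def fit():
    D=[np.load(f) for f in sorted(glob.glob("k[0-9]*.npz"))]
    f=lambda P:np.concatenate([fk(d['q'],P)[0]-d['p'] for d in D]+[1e-3*(P-G)])
    G=np.array([0,.05,.3,0,.45,0,.5,.25]);o=least_squares(f,G)
    return o.x,D
if __name__=="__main__":
    import itertools,kin
    for a,b in itertools.product((1,-1),(1,-1)):
        kin.S4,kin.S6=a,b
        S4,S6=a,b
        P,D=fit()
        print(a,b,np.round(P,4),[np.round(1000*np.linalg.norm(fk(d['q'],P)[0]-d['p']),2) for d in D],[round(float(np.rad2deg((Ro.from_matrix(fk(d['q'],P)[1]).inv()*Ro.from_rotvec(d['e'])).magnitude())),2) for d in D])
E
python3 kin.py
```

```text
1 1 [0.     0.0566 0.1526 0.     0.449  0.1007 0.4998 0.3506] [np.float64(0.0), np.float64(0.0), np.float64(0.0)] [0.0, 0.0, 0.0]
1 -1 [0.     0.0566 0.1526 0.     0.449  0.1007 0.4998 0.3506] [np.float64(0.0), np.float64(0.0), np.float64(0.0)] [11.81, 17.93, 2.93]
-1 1 [ 0.0436  0.0566 -0.5026  0.9803  1.3851  0.8641 -0.6955 -0.3506] [np.float64(0.02), np.float64(0.03), np.float64(0.04)] [0.0, 0.04, 51.71]
-1 -1 [ 0.0436  0.0566 -0.5026  0.9803  1.3851  0.8641 -0.6955 -0.3506] [np.float64(0.02), np.float64(0.03), np.float64(0.04)] [11.81, 17.94, 52.58]
```

```bash
cat > ik.py <<'E'
from kin import *
LO=np.array([-3.1,-.76,.27,-1.08,.17,-2.57]);HI=np.array([3.1,2.03,2.55,4.22,2.65,2.57])
P,_=fit()
def ik(p,R,q0,reg=1e-4):
    def f(q):
        pp,RR=fk(q,P);return np.concatenate([(pp-p)*5,Ro.from_matrix(RR.T@R).as_rotvec(),reg*(q-q0)])
    o=least_squares(f,np.clip(q0,LO+1e-6,HI-1e-6),bounds=(LO,HI),max_nfev=60);e=f(o.x)[:6];return o.x,np.linalg.norm(e)
def toolR(a,zax):
    a=a/np.linalg.norm(a);zax=zax/np.linalg.norm(zax);return np.c_[np.cross(a,zax),a,zax]
def standR(yaw,pitch): # pitch: elevation of rod above horizontal in direction d (6deg fallen, 90 upright), hook axis x
    d=np.array([np.cos(yaw),np.sin(yaw),0]);u=np.array([0,0,1.]);zz=d*np.cos(pitch)+u*np.sin(pitch);xx=d*np.sin(pitch)-u*np.cos(pitch);return np.c_[xx,np.cross(zz,xx),zz]
def tool_in_stand(al,sgn): return toolR(np.array([np.cos(al),0,-np.sin(al)]),np.array([0,sgn,0]))
E
python3 - <<'E'
from ik import *
D=np.pi/180
g=np.array([.471,.193,.057]);ge=np.array([.57,-.164,.075]);y0=-97.93*D
q00=np.load("k2.npz")['q']
for sg in(1,-1):
  for al in(0,20,35,45,55):
    Tt=tool_in_stand(al*D,sg)
    for lift in (0,):
      R=standR(y0,6*D)@Tt;q,e=ik(g+.0188*R[:,1],R,q00)
      print('START sg',sg,'al',al,np.round(q,2),round(e,4), 'margin',round(min((q-LO).min(),(HI-q).min()),2))
      if e>1e-2: continue
      for psi in(-130,-98,-60,-30,-15,15,45):
        # path
        qq=q;ok=0;mx=0
        for s in np.linspace(0,1,25):
            pt=(6+84*s)*D;yw=y0+(psi*D-y0)*s;Rr=standR(yw,pt)@Tt
            z=.057+(.25-.057)*min(1,s*4) if s<.8 else .25+(.075-.25)*(s-.8)/.2
            c=g+(ge-g)*s;c[2]=z
            qn,e=ik(c+.0188*Rr[:,1],Rr,qq,1e-3);ok=max(ok,e);mx=max(mx,abs(qn-qq).max());qq=qn
        print('   psi',psi,'maxerr',round(ok,3),'maxstep',round(mx,2),np.round(qq,2),'margin',round(min((qq-LO).min(),(HI-qq).min()),2))
E
```

```text
START sg 1 al 0 [ 0.34  0.13  1.66 -0.09  1.39  0.5 ] 0.0 margin 0.89
   psi -130 maxerr 0.124 maxstep 0.09 [ 0.04  0.98  1.02 -1.08  2.2   0.62] margin 0.0
   psi -98 maxerr 0.356 maxstep 0.09 [ 0.14  0.69  1.37 -1.08  1.8   0.59] margin 0.0
   psi -60 maxerr 0.633 maxstep 0.09 [ 0.08  0.16  1.84 -1.08  1.1   0.18] margin 0.0
   psi -30 maxerr 0.551 maxstep 0.26 [-0.3  -0.23  2.25 -1.08  0.17 -0.4 ] margin 0.0
   psi -15 maxerr 0.577 maxstep 0.25 [-0.27 -0.24  2.25 -1.08  0.17 -0.46] margin 0.0
   psi 15 maxerr 0.75 maxstep 0.92 [-0.41 -0.26  2.24  0.86  0.23 -2.57] margin 0.0
   psi 45 maxerr 1.054 maxstep 0.58 [-0.63 -0.1   1.96  0.83  0.92 -2.57] margin 0.0
START sg 1 al 20 [0.12 0.03 1.8  0.25 1.26 0.19] 0.0 margin 0.75
   psi -130 maxerr 0.0 maxstep 0.09 [ 0.02  0.84  1.07 -0.93  2.06  0.64] margin 0.15
   psi -98 maxerr 0.057 maxstep 0.09 [ 0.13  0.57  1.49 -1.08  1.63  0.56] margin 0.0
   psi -60 maxerr 0.3 maxstep 0.09 [ 0.04  0.12  1.91 -1.08  0.98  0.13] margin 0.0
   psi -30 maxerr 0.232 maxstep 0.21 [-0.3  -0.17  2.23 -1.08  0.17 -0.38] margin 0.0
   psi -15 maxerr 0.286
[... 1897 characters left out ...]
-30 maxerr 0.0 maxstep 0.18 [-0.31 -0.08  1.97 -0.2   0.66 -1.23] margin 0.49
   psi -15 maxerr 0.0 maxstep 0.2 [-0.43 -0.1   1.99  0.16  0.65 -1.84] margin 0.48
   psi 15 maxerr 0.089 maxstep 0.24 [-0.57 -0.02  1.88  0.47  0.91 -2.57] margin 0.0
   psi 45 maxerr 0.457 maxstep 0.19 [-0.46  0.09  1.69  0.26  1.14 -2.57] margin 0.0
START sg -1 al 0 [ 0.37  0.14  1.66 -0.13  1.39 -2.57] 0.0558 margin 0.0
START sg -1 al 20 [ 0.28  0.01  1.79  0.05  1.22 -2.57] 0.2457 margin 0.0
START sg -1 al 35 [ 0.23 -0.07  1.88  0.18  1.11 -2.57] 0.4024 margin 0.0
START sg -1 al 45 [ 0.2  -0.12  1.94  0.26  1.05 -2.57] 0.5107 margin 0.0
START sg -1 al 55 [ 0.17 -0.17  2.    0.35  0.98 -2.57] 0.6207 margin 0.0
```

```bash
cat > tgt.py <<'E'
from ik import *
from workcell import readout
D=np.pi/180
def delta(p,R,s=None):
    s=s or readout.get_state();R0=Ro.from_rotvec(s['eef_rot']).as_matrix()
    return np.round(p-s['position'],4),np.round(Ro.from_matrix(R@R0.T).as_rotvec(),4)
E
python3 - <<'E'
from tgt import *
g=np.array([.471,.193,.057]);Tt=tool_in_stand(45*D,1);R=standR(-97.93*D,6*D)@Tt
print('a',R[:,1],'z',R[:,2])
for b in(.13,0):
    p=g+(.0188-b)*R[:,1];q,e=ik(p,R,readout.get_state()['qpos']);print(b,np.round(p,4),delta(p,R),np.round(q,2),e)
E
```

```text
a [ 0.08682303  0.62330243 -0.77714596] z [ 9.90437362e-01 -1.37963157e-01  1.73472348e-18]
0.13 [0.4613 0.1237 0.1434] (array([ 0.0252, -0.0922, -0.14  ]), array([ 0.2387, -0.0386, -0.3132])) [-0.35 -0.08  1.83  0.66  1.57 -0.27] 1.0684752820534949e-08
0 [0.4726 0.2047 0.0424] (array([ 0.0365, -0.0111, -0.241 ]), array([ 0.2387, -0.0386, -0.3132])) [-0.16  0.04  1.93  0.72  1.28 -0.27] 1.2751532867897784e-08
```

Emit:
servo_tool(steps=[1,0.008,-0.03,-0.02,0.07,-0.011,-0.09,1,0.016,-0.06,-0.04,0.14,-0.022,-0.18,1,0.025,-0.092,-0.06,0.2,-0.033,-0.26,1,0.025,-0.092,-0.1,0.239,-0.039,-0.313,1,0.025,-0.092,-0.14,0.239,-0.039,-0.313,1,0.025,-0.092,-0.14,0.239,-0.039,-0.313,1,0.025,-0.092,-0.14,0.239,-0.039,-0.313])

```text
t: 2.67
position: [0.4582, 0.1293, 0.1447]
eef_rot: [-0.604, 1.509, -0.794]
ft_force: [0.6, 0.0, 1.2]
grip_width: 0.094
```

```bash
python3 rec.py; python3 kin.py|head -1; python3 - <<'E'
from h import *
from tgt import *
g=np.array([.471,.193,.057]);Tt=tool_in_stand(45*D,1);R=standR(-97.93*D,6*D)@Tt
for b in(.13,.0):
    p=g+(.0188-b)*R[:,1]; print(b,delta(p,R))
for n in("side","top"):
    im,d=snap("1",n); u=proj(n,[g]); crop(im,u[0],(64,48),8 if 0 else 6.2,f"pics/pre_{n}.png",u)
E
```

```text
2.6667 [-0.335 -0.092  1.83   0.664  1.567 -0.266] [0.4582 0.1293 0.1447] [-0.6043  1.5088 -0.7943] [0.56 0.03 1.17] 0.094
1 1 [ 0.      0.0566  0.1526 -0.      0.449   0.1007  0.4998  0.3506] [np.float64(0.0), np.float64(0.0), np.float64(0.0), np.float64(0.0)] [0.0, 0.0, 0.0, 0.0]
0.13 (array([ 0.0032, -0.0056, -0.0013]), array([ 0.0005,  0.0023, -0.01  ]))
0.0 (array([ 0.0145,  0.0754, -0.1023]), array([ 0.0005,  0.0023, -0.01  ]))
pics/pre_side.png origin 174 121 x 6.2 (595, 794, 3)
pics/pre_top.png origin 132 162 x 6.2 (595, 794, 3)
```

View pics/pre_side.png

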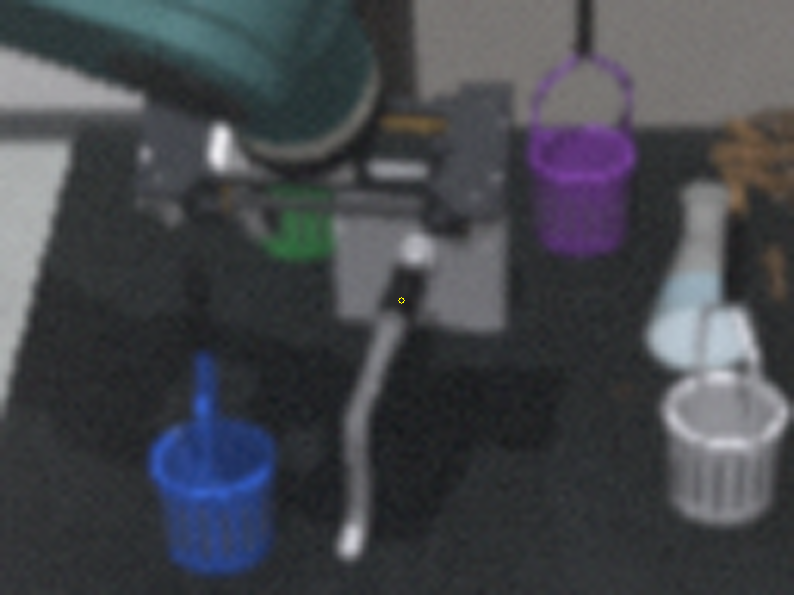

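View pics/pre_top.png

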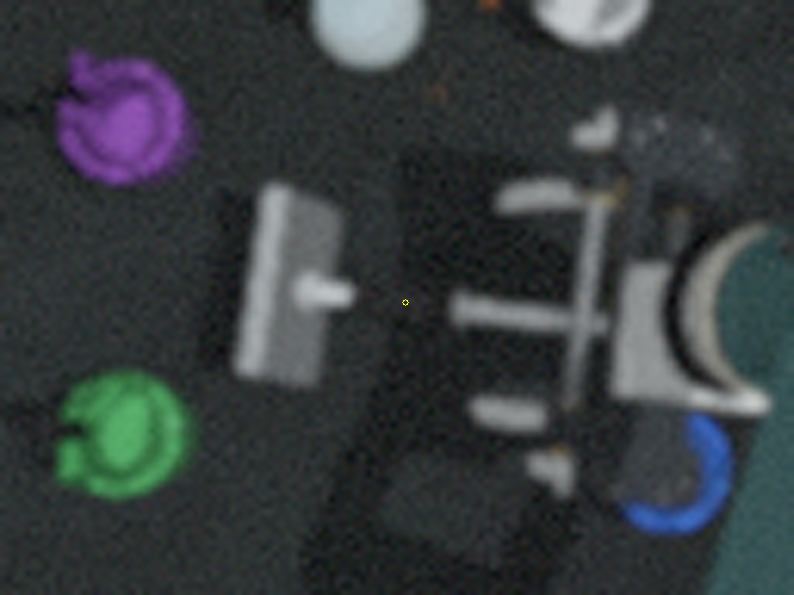

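```bash
python3 - <<'E'
from h import *
for n in("top","side"):
    z=np.load(n+"0.npz");P=cloud(n,z['d']);Q=P.reshape(-1,3);C=z['im'].reshape(-1,3)
    s=Q[(abs(Q[:,0]-.37)<.06)&(abs(Q[:,1]-.07)<.06)&(Q[:,2]>.13)&(Q[:,2]<.2)]; print(n,len(s),np.round(np.median(s,0),3),np.round(s.max(0),3))
    s=Q[(abs(Q[:,0]-.37)<.06)&(abs(Q[:,1]-.07)<.06)&(Q[:,2]>.05)&(Q[:,2]<.062)]
    A=np.c_[2*s[:,:2],np.ones(len(s))];b=(s[:,:2]**2).sum(1);c=np.linalg.lstsq(A,b,rcond=None)[0];print('rim circ',c[:2],np.sqrt(c[2]+c[0]**2+c[1]**2))
E
```

```text
top 13 [0.378 0.048 0.177] [0.381 0.054 0.181]
rim circ [0.37868515 0.0494838 ] 0.029492330476321698
side 55 [0.38  0.047 0.16 ] [0.385 0.056 0.18 ]
rim circ [0.37971409 0.04915385] 0.02911926061035867
```

The gripper's body would pass within a few mm of the blue look-alike's stem at (0.379, 0.049), so I steepen the tool to alpha = 37 deg.

```bash
python3 - <<'E'
from tgt import *
g=np.array([.471,.193,.057]);Tt=tool_in_stand(37*D,1);R=standR(-97.93*D,6*D)@Tt
print(R[:,1])
for b in(.11,.0):
    p=g+(.0188-b)*R[:,1];q,e=ik(p,R,readout.get_state()['qpos']); print(b,p,delta(p,R),np.round(q,2),e)
qs=q;ge=np.array([.57,-.164,.075]);y0=-97.93*D
for psi in(-98,-108,-115,-125):
    qq=qs;ok=0;mx=0;mg=9
    for s in np.linspace(0,1,25):
        pt=(6+84*s)*D;yw=y0+(psi*D-y0)*s;Rr=standR(yw,pt)@Tt
        z=.057+(.25-.057)*min(1,s*4) if s<.8 else .25+(.075-.25)*(s-.8)/.2
        c=g+(ge-g)*s;c[2]=z
        qn,e=ik(c+.0188*Rr[:,1],Rr,qq,1e-3);ok=max(ok,e);mx=max(mx,abs(qn-qq).max());qq=qn;mg=min(mg,(qq-LO).min(),(HI-qq).min())
    print(psi,ok,mx,np.round(qq,2),mg)
E
```

```text
[ 0.07105628  0.51011295 -0.8571673 ]
0.11 [0.46451967 0.1464777  0.13517366] (array([ 0.0031,  0.0179, -0.0137]), array([-0.1354,  0.0305, -0.0113])) [-0.2  -0.1   1.8   0.54  1.49 -0.12] 4.055695514115013e-09
0.0 [0.47233586 0.20259012 0.04088525] (array([ 0.0109,  0.074 , -0.108 ]), array([-0.1354,  0.0305, -0.0113])) [-0.07  0.01  1.89  0.57  1.25 -0.12] 9.233719279677185e-09
-98 2.2394971001446327e-07 0.08061414925998212 [ 0.07  0.44  1.53 -0.9   1.49  0.44] 0.17921055076772152
-108 2.2913537567069191e-07 0.08123791240784661 [ 0.05  0.52  1.41 -0.85  1.63  0.5 ] 0.23499132667903644
-115 2.3319681068118955e-07 0.08462105389563918 [ 0.03  0.57  1.33 -0.81  1.72  0.54] 0.2738901585975212
-125 2.395907510519034e-07 0.09126448672901194 [-0.    0.65  1.21 -0.75  1.84  0.61] 0.3303250172319281
```

Emit:
servo_tool(steps=[1,0.003,0.01,0.005,-0.07,0.015,-0.006,1,0.003,0.018,-0.005,-0.135,0.03,-0.011,1,0.003,0.018,-0.014,-0.135,0.03,-0.011,1,0.003,0.018,-0.014,-0.135,0.03,-0.011,1,0.003,0.018,-0.014,-0.135,0.03,-0.011])

```text
t: 3.18
position: [0.4632, 0.1461, 0.1328]
eef_rot: [-0.709, 1.489, -0.907]
ft_force: [0.1, -0.7, -0.2]
grip_width: 0.0939
```

```bash
python3 rec.py; cat > d1.py <<'E'
from tgt import *
g=np.array([.471,.193,.057]);Tt=tool_in_stand(37*D,1);R=standR(-97.93*D,6*D)@Tt
for b in(.11,.04,.0):
    p=g+(.0188-b)*R[:,1]; print(b,delta(p,R))
E
python3 d1.py
```

```text
3.1833 [-0.204 -0.102  1.806  0.543  1.492 -0.123] [0.4632 0.1461 0.1328] [-0.7089  1.4886 -0.9069] [ 0.14 -0.66 -0.24] 0.0939
0.11 (array([0.0013, 0.0004, 0.0024]), array([-0.0015, -0.0024,  0.0013]))
0.04 (array([ 0.0063,  0.0361, -0.0576]), array([-0.0015, -0.0024,  0.0013]))
0.0 (array([ 0.0091,  0.0565, -0.0919]), array([-0.0015, -0.0024,  0.0013]))
```

Emit:
servo_tool(steps=[1,0.003,0.018,-0.029,0,0,0,1,0.006,0.036,-0.058,0,0,0,1,0.0075,0.047,-0.077,0,0,0,1,0.009,0.0565,-0.092,0,0,0,1,0.009,0.0565,-0.092,0,0,0,1,0.009,0.0565,-0.092,0,0,0])

```text
t: 3.68
position: [0.4715, 0.2018, 0.0393]
eef_rot: [-0.709, 1.493, -0.907]
ft_force: [0.4, -0.1, 0.4]
grip_width: 0.0939
```

```bash
python3 rec.py; python3 d1.py; python3 - <<'E'
from h import *
g=np.array([.471,.193,.057])
for n in("side","top"):
    im,d=snap("2",n); u=proj(n,[g]); crop(im,u[0],(64,48),6.2,f"pics/gr_{n}.png",u)
E
```

```text
3.6833 [-0.076  0.016  1.895  0.573  1.253 -0.123] [0.4715 0.2018 0.0393] [-0.7091  1.4932 -0.9073] [ 0.4  -0.09  0.37] 0.0939
0.11 (array([-0.007 , -0.0554,  0.0959]), array([-0.002 , -0.0062,  0.0035]))
0.04 (array([-0.002 , -0.0197,  0.0359]), array([-0.002 , -0.0062,  0.0035]))
0.0 (array([0.0008, 0.0008, 0.0016]), array([-0.002 , -0.0062,  0.0035]))
pics/gr_side.png origin 174 121 x 6.2 (595, 794, 3)
pics/gr_top.png origin 132 162 x 6.2 (595, 794, 3)
```

View pics/gr_side.png

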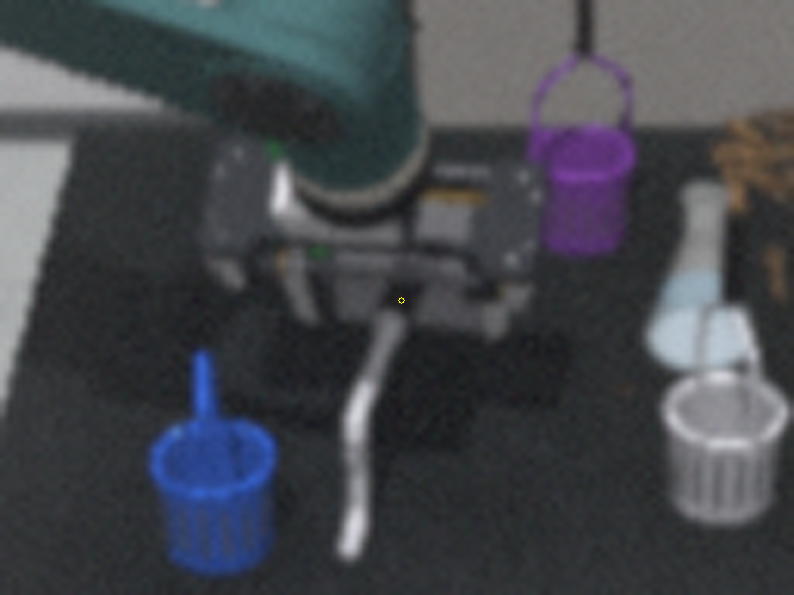

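View pics/gr_top.png

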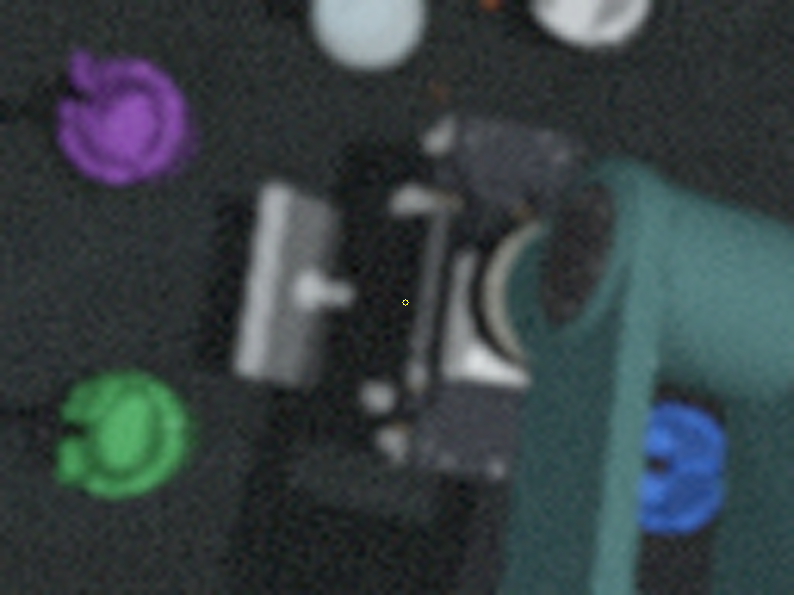

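The fingers straddle the black sleeve: top picture at (385,200) and (378,397), with the sleeve mark at (405,302). I close on it now.

Emit:
servo_tool(steps=[-1,0.001,0.001,0.0015,0,-0.006,0.003,-1,0.001,0.001,0.0015,0,-0.006,0.003,-1,0.001,0.001,0.0015,0,-0.006,0.003,-1,0.001,0.001,0.0015,0,-0.006,0.003,-1,0.001,0.001,0.0015,0,-0.006,0.003,-1,0.001,0.001,0.0015,0,-0.006,0.003,-1,0.001,0.001,0.0015,0,-0.006,0.003,-1,0.001,0.001,0.0015,0,-0.006,0.003], newtons=55)

```text
t: 4.45
position: [0.4727, 0.2031, 0.0409]
eef_rot: [-0.708, 1.485, -0.907]
ft_force: [-0.1, 0.2, 0.5]
grip_width: 0.0439
```

```bash
python3 rec.py; python3 d1.py
```

```text
4.45 [-0.073  0.013  1.895  0.574  1.249 -0.125] [0.4727 0.2031 0.0409] [-0.7076  1.4848 -0.9071] [-0.11  0.18  0.46] 0.0439
0.11 (array([-0.0082, -0.0567,  0.0942]), array([-0.0014,  0.0013,  0.0004]))
0.04 (array([-0.0032, -0.021 ,  0.0342]), array([-0.0014,  0.0013,  0.0004]))
0.0 (array([-0.0003, -0.0006, -0.0001]), array([-0.0014,  0.0013,  0.0004]))
```

Still closing (44 mm, sleeve 18 mm); hold for more rows.

Emit:
servo_tool(steps=[-1,0,0,0,0,0,0,-1,0,0,0,0,0,0,-1,0,0,0,0,0,0,-1,0,0,0,0,0,0,-1,0,0,0,0,0,0,-1,0,0,0,0,0,0,-1,0,0,0,0,0,0])

```text
t: 5.03
position: [0.4724, 0.2032, 0.0409]
eef_rot: [-0.708, 1.485, -0.907]
ft_force: [-0.4, 0.4, 0.9]
grip_width: 0.0176
```

```bash
python3 rec.py
```

```text
5.0333 [-0.073  0.013  1.895  0.574  1.25  -0.125] [0.4724 0.2032 0.0409] [-0.7081  1.4852 -0.9066] [-0.43  0.42  0.95] 0.0176
```

Emit:
servo_tool(steps=[-1,0,0,0.004,0,0,0,-1,0,0,0.012,0,0,0,-1,0,0,0.026,0,0,0,-1,0,0,0.044,0,0,0,-1,0,0,0.064,0,0,0,-1,0,0,0.086,0,0,0,-1,0,0,0.108,0,0,0,-1,0,0,0.13,0,0,0,-1,0,0,0.148,0,0,0,-1,0,0,0.158,0,0,0,-1,0,0,0.16,0,0,0,-1,0,0,0.16,0,0,0])

```text
t: 6.03
position: [0.4729, 0.2029, 0.2012]
eef_rot: [-0.707, 1.484, -0.908]
ft_force: [-1.1, 0.1, -2.9]
grip_width: 0.0177
```

```bash
python3 rec.py; python3 - <<'E'
from h import *
im,d=snap("3","side"); crop(im,(240,160),(64,48),6.2,"pics/l_side.png")
from tgt import *
Tt=tool_in_stand(37*D,1)
ge=np.array([.57,-.164,.13])
for psi in(-108,-115):
    Rf=standR(psi*D,90*D)@Tt; print(psi,Rf[:,1],delta(ge+.0188*Rf[:,1],Rf),ge+.0188*Rf[:,1])
    qq=readout.get_state()['qpos'];s0=readout.get_state();R0=Ro.from_rotvec(s0['eef_rot']);rv=Ro.from_matrix(Rf)*R0.inv();rv=rv.as_rotvec();pf=ge+.0188*Rf[:,1]; pf[2]=.19
    for s in np.linspace(0,1,19)[1:]:
        q,e=ik(s0['position']+(pf-s0['position'])*s,(Ro.from_rotvec(rv*s)*R0).as_matrix(),qq,1e-3)
        Rs=(Ro.from_rotvec(rv*s)*R0).as_matrix()@Tt.T
        if psi==-115: print(round(s,2),np.round(q,2),round(abs(q-qq).max()*12,2),round(e,4),'stand z',np.round(Rs[:,2],2))
        qq=q
E
```

```text
6.0333 [-0.073 -0.126  1.688  0.541  1.542  0.059] [0.4729 0.2029 0.2012] [-0.7074  1.4837 -0.9081] [-1.06  0.12 -2.89] 0.0177
pics/l_side.png origin 176 112 x 6.2 (595, 794, 3)
-108 [-0.24679194 -0.75954751 -0.60181502] (array([ 0.0931, -0.3811, -0.0813]), array([-1.4308,  0.3298, -0.1426])) [ 0.56536031 -0.17827949  0.11868588]
-115 [-0.33751795 -0.72380958 -0.60181502] (array([ 0.0913, -0.3805, -0.0813]), array([-1.4109,  0.4174, -0.2419])) [ 0.56365466 -0.17760762  0.11868588]
0.06 [-0.06 -0.11  1.65  0.46  1.57  0.1 ] 0.97 0.0 stand z [-0.15 -0.97  0.18]
0.11 [-0.05 -0.09  1.61  0.38  1.6   0.13] 0.96 0.0 stand z [-0.16 -0.95  0.26]
0.17 [-0.04 -0.06  1.57  0.3   1.62  0.16] 0.95 0.0 stand z [-0.16 -0.93  0.34]
0.22 [-0.03 -0.04  1.53  0.22  1.65  0.19] 0.95 0.0 stand z [-0.16 -0.89  0.42]
0.28 [-0.02 -0.01  1.49  0.14  1.67  0.21] 0.94 0.0 stand z [-0.17 -0.86  0.49]
0.33 [-0.01  0.02  1.46  0.06  1.7   0.24] 0.94 0.0 stand z [-0.16 -0.81  0.56]
0.39 [ 0.01  0.05  1.43 -0.01  1.72  0.25] 0.93 0.0 stand z [-0.16 -0.77  0.62]
0.44 [ 0.02  0.08  1.4  -0.09  1.74  0.27] 0.93 0.0 stand z [-0.16 -0.71  0.68]
0.5 [ 0.03  0.11  1.38 -0.17  1.76  0.29] 0.92 0.0 stand z [-0.15 -0.65  0.74]
0.56 [ 0.03  0.15  1.35 -0.24  1.78  0.3 ] 0.92 0.0 stand z [-0.14 -0.59  0.79]
0.61 [ 0.04  0.18  1.33 -0.32  1.8   0.31] 0.91 0.0 stand z [-0.13 -0.53  0.84]
0.67 [ 0.05  0.22  1.31 -0.4   1.81  0.32] 0.91 0.0 stand z [-0.11 -0.46  0.88]
0.72 [ 0.05  0.26  1.29 -0.47  1.82  0.33] 0.9 0.0 stand z [-0.1  -0.38  0.92]
0.78 [ 0.05  0.29  1.28 -0.55  1.84  0.34] 0.9 0.0 stand z [-0.08 -0.31  0.95]
0.83 [ 0.05  0.33  1.26 -0.62  1.84  0.35] 0.89 0.0 stand z [-0.06 -0.23  0.97]
0.89 [ 0.04  0.37  1.25 -0.69  1.85  0.36] 0.89 0.0 stand z [-0.04 -0.16  0.99]
0.94 [ 0.04  0.41  1.24 -0.77  1.86  0.37] 0.88 0.0 stand z [-0.02 -0.08  1.  ]
1.0 [ 0.03  0.46  1.22 -0.84  1.87  0.38] 0.88 0.0 stand z [0. 0. 1.]
```

View pics/l_side.png

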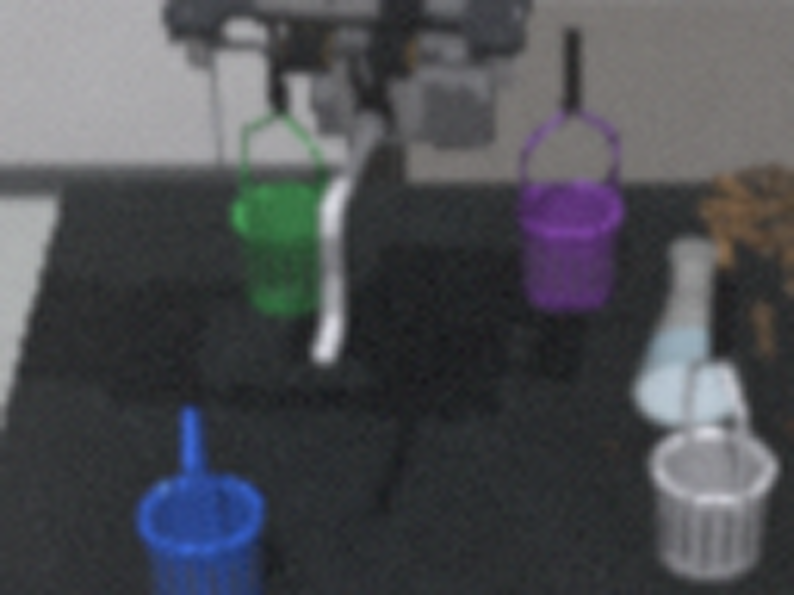

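The stand is held and clear of the bench, with its hook at (325,350). Now I carry it and turn it upright.

Emit:
servo_tool(steps=[-1,0.002,-0.008,0,-0.028,0.008,-0.005,-1,0.005,-0.023,-0.001,-0.085,0.025,-0.015,-1,0.011,-0.046,-0.001,-0.169,0.05,-0.029,-1,0.016,-0.068,-0.002,-0.254,0.075,-0.044,-1,0.022,-0.091,-0.003,-0.339,0.1,-0.058,-1,0.027,-0.114,-0.003,-0.423,0.125,-0.073,-1,0.033,-0.137,-0.004,-0.508,0.15,-0.087,-1,0.038,-0.16,-0.005,-0.593,0.175,-0.102,-1,0.044,-0.182,-0.005,-0.677,0.2,-0.116,-1,0.049,-0.205,-0.006,-0.762,0.225,-0.131,-1,0.055,-0.228,-0.007,-0.847,0.25,-0.145,-1,0.06,-0.251,-0.007,-0.931,0.275,-0.16,-1,0.066,-0.274,-0.008,-1.016,0.3,-0.174,-1,0.071,-0.296,-0.009,-1.101,0.325,-0.189,-1,0.076,-0.319,-0.009,-1.185,0.35,-0.203,-1,0.082,-0.342,-0.01,-1.27,0.375,-0.218,-1,0.086,-0.361,-0.01,-1.34,0.396,-0.23,-1,0.089,-0.372,-0.011,-1.383,0.409,-0.237,-1,0.091,-0.38,-0.011,-1.411,0.417,-0.242,-1,0.091,-0.38,-0.011,-1.411,0.417,-0.242])

```text
t: 7.75
position: [0.563, -0.177, 0.1847]
eef_rot: [-1.828, 1.096, -2.102]
ft_force: [0.5, 0.0, -4.6]
grip_width: 0.0176
```

Emit:
servo_tool(steps=[-1,0,0,0,0,0,0,-1,0,0,0,0,0,0])

```text
t: 7.92
position: [0.5636, -0.1763, 0.189]
eef_rot: [-1.819, 1.094, -2.107]
ft_force: [0.1, 0.8, -3.5]
grip_width: 0.0173
```

```bash
python3 rec.py; cat > up.py <<'E'
import sys
from h import *
from fit import sdf
from tgt import *
tag=sys.argv[1]
s=readout.get_state();Rm=Ro.from_rotvec(s['eef_rot']).as_matrix()
Tt=tool_in_stand(37*D,1);Rs=Rm@Tt.T;g=s['position']-.0188*Rm[:,1];o0=g-Rs@[0,0,.07]
print('assumed base origin',np.round(o0,4),'z',np.round(Rs[:,2],3),'x yaw',np.rad2deg(np.arctan2(Rs[1,0],Rs[0,0])))
S=[]
for n in("side","top"):
    im,d=snap(tag,n);u=proj(n,[g]);crop(im,u[0],(64,48),6.2,f"pics/up{tag}_{n}.png",proj(n,np.array([o0,o0+Rs@[.067,0,.222],o0+Rs@[0,0,.2]])))
    Q=cloud(n,d).reshape(-1,3);Q=Q[np.isfinite(Q[:,0])];S.append(Q[(np.linalg.norm(Q-g,axis=1)<.25)&(Q[:,2]>.018)])
S=np.vstack(S)
def res(v,T): 
    R=Ro.from_rotvec(v[3:]).as_matrix()@Rs;return sdf((T-o0-v[:3])@R)
v=np.zeros(6)
for tol in(.012,.008,.006):
    # exclude points near gripper: behind fingers
    L=(S-o0)@Rs
    keep=(abs(res(v,S))<tol)&~((L[:,2]>.03)&(L[:,2]<.115)&(np.hypot(L[:,0],L[:,1])>.0))
    T=S[keep]
    v=least_squares(lambda v:np.r_[res(v,T),1e-3*v],v,loss='soft_l1',f_scale=.002).x
R=Ro.from_rotvec(v[3:]).as_matrix()@Rs
print('fit n',len(T),'dpos mm',np.round(v[:3]*1000,1),'rot deg',np.round(np.rad2deg(v[3:]),2),'rms mm',np.sqrt(np.mean(res(v,T)**2))*1000)
print('fit origin',np.round(o0+v[:3],4),'z',np.round(R[:,2],3),'hook yaw',np.rad2deg(np.arctan2(R[1,0],R[0,0])))
E
python3 up.py 4
```

```text
7.9167 [ 0.03   0.456  1.225 -0.839  1.864  0.38 ] [ 0.5636 -0.1763  0.189 ] [-1.8189  1.0936 -2.1073] [ 0.13  0.84 -3.51] 0.0173
assumed base origin [ 0.5699 -0.1626  0.1304] z [ 0.    -0.003  1.   ] x yaw -114.89791522753129
pics/up4_side.png origin 204 153 x 6.2 (595, 794, 3)
pics/up4_top.png origin 243 123 x 6.2 (595, 794, 3)
fit n 1968 dpos mm [0.5 0.4 0.5] rot deg [ 0.33 -0.16 -0.06] rms mm 1.6784786264390552
fit origin [ 0.5704 -0.1621  0.1309] z [-0.003 -0.009  1.   ] hook yaw -114.95538354315575
```

View pics/up4_side.png

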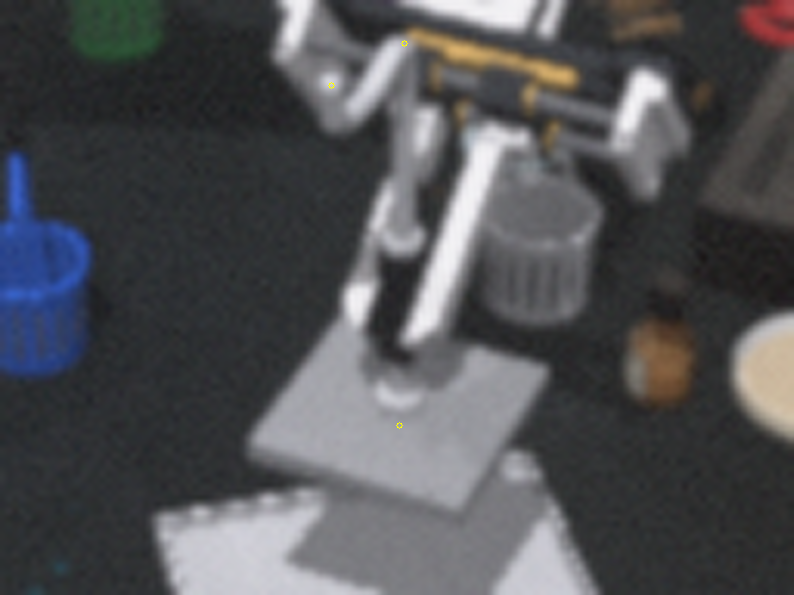

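View pics/up4_top.png

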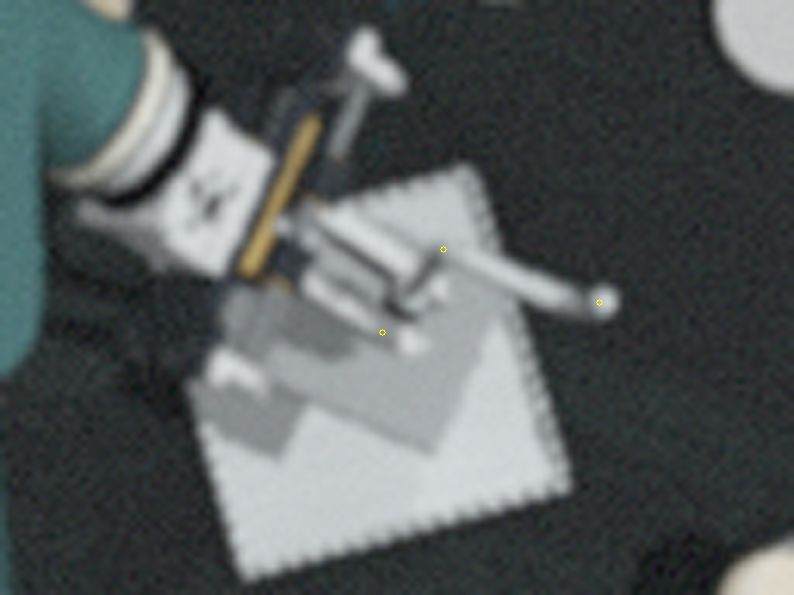

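Emit:
servo_tool(steps=[-1,0,0,-0.01,-0.003,0.001,0,-1,0,-0.001,-0.03,-0.006,0.002,0,-1,0,-0.001,-0.055,-0.006,0.002,0,-1,0,-0.001,-0.08,-0.006,0.002,0,-1,0,-0.001,-0.1,-0.006,0.002,0,-1,0,-0.001,-0.112,-0.006,0.002,0,-1,0,-0.001,-0.118,-0.006,0.002,0,-1,0,-0.001,-0.121,-0.006,0.002,0,-1,0,-0.001,-0.121,-0.006,0.002,0,-1,0,-0.001,-0.121,-0.006,0.002,0])

```text
t: 8.85
position: [0.5646, -0.1779, 0.0704]
eef_rot: [-1.821, 1.086, -2.116]
ft_force: [-0.5, -0.6, -3.7]
grip_width: 0.0175
```

```bash
python3 rec.py; python3 up.py 5
```

```text
8.85 [ 0.03   0.566  1.322 -0.812  1.725  0.539] [ 0.5646 -0.1779  0.0704] [-1.8206  1.0862 -2.1163] [-0.55 -0.6  -3.75] 0.0175
assumed base origin [ 0.571  -0.1647  0.0116] z [-0.001  0.006  1.   ] x yaw -114.91038463546319
pics/up5_side.png origin 204 186 x 6.2 (595, 794, 3)
pics/up5_top.png origin 238 130 x 6.2 (595, 794, 3)
fit n 1641 dpos mm [0.6 0.  0.3] rot deg [ 0.24 -0.16 -0.15] rms mm 1.971626649439661
fit origin [ 0.5715 -0.1646  0.0119] z [-0.004  0.001  1.   ] hook yaw -115.0570084330025
```

Emit:
servo_tool(steps=[-1,0,0,-0.002,0,0,0,-1,0,0,-0.004,0,0,0,-1,0,0,-0.005,0,0,0,-1,0,0,-0.006,0,0,0,-1,0,0,-0.007,0,0,0,-1,0,0,-0.0075,0,0,0,-1,0,0,-0.008,0,0,0,-1,0,0,-0.0085,0,0,0,-1,0,0,-0.0085,0,0,0,-1,0,0,-0.0085,0,0,0])

```text
t: 9.78
position: [0.5636, -0.1779, 0.0615]
eef_rot: [-1.824, 1.087, -2.116]
ft_force: [-2.2, 1.1, 2.2]
grip_width: 0.0175
```

```bash
python3 rec.py
```

```text
9.7833 [ 0.03   0.576  1.328 -0.811  1.716  0.549] [ 0.5636 -0.1779  0.0615] [-1.8238  1.087  -2.1157] [-2.21  1.14  2.18] 0.0175
```

The base has touched down: vertical force went from -3.7 to +2.2 N. I release it, then back out along the tool axis.

Emit:
servo_tool(steps=[-0.5,0,0,0,0,0,0,-0.4,0,0,0,0,0,0,-0.2,0,0,0,0,0,0,0,0,0,0,0,0,0,0,0,0,0,0,0,0,0,0,0,0,0,0,0,0,0,0,0,0,0,0])

```text
t: 10.37
position: [0.5638, -0.1779, 0.0604]
eef_rot: [-1.824, 1.087, -2.114]
ft_force: [0.7, -0.1, -0.2]
grip_width: 0.0467
```

```bash
python3 rec.py; python3 - <<'E'
from tgt import *
R=Ro.from_rotvec(readout.get_state()['eef_rot']).as_matrix();print(R)
E
python3 up.py 6
```

```text
10.3667 [ 0.03   0.577  1.328 -0.81   1.714  0.549] [ 0.5638 -0.1779  0.0604] [-1.8237  1.0872 -2.1142] [ 0.73 -0.09 -0.23] 0.0467
[[-0.25240996 -0.33719468  0.9069669 ]
 [-0.54154405 -0.72754386 -0.42120063]
 [ 0.80188481 -0.59747777  0.00103354]]
assumed base origin [ 0.57   -0.1646  0.0016] z [0.001 0.005 1.   ] x yaw -114.91074639253301
pics/up6_side.png origin 203 189 x 6.2 (595, 794, 3)
pics/up6_top.png origin 238 131 x 6.2 (595, 794, 3)
fit n 388 dpos mm [1.6 1.7 4.8] rot deg [ 0.85 -0.61  0.11] rms mm 1.819379800672876
fit origin [ 0.5717 -0.1629  0.0065] z [-0.009 -0.009  1.   ] hook yaw -114.80010497429936
```

Emit:
servo_tool(steps=[0,0.004,0.009,0.007,0,0,0,0,0.012,0.026,0.021,0,0,0,0,0.022,0.047,0.039,0,0,0,0,0.032,0.069,0.057,0,0,0,0,0.04,0.087,0.085,0,0,0,0,0.045,0.1,0.12,0,0,0,0,0.045,0.1,0.14,0,0,0,0,0.045,0.1,0.14,0,0,0])

```text
t: 11.13
position: [0.6111, -0.0761, 0.2072]
eef_rot: [-1.808, 1.083, -2.121]
ft_force: [0.6, 0.3, 1.6]
grip_width: 0.0469
```

```bash
python3 rec.py; cat > st.py <<'E'
import sys
from h import *
from fit import sdf
from scipy.optimize import least_squares
tag=sys.argv[1]; yaw0=np.deg2rad(-115)
S=[]
for n in("side","top"):
    im,d=snap(tag,n);crop(im,proj(n,[[.57,-.164,.1]])[0],(64,48),6.2,f"pics/st{tag}_{n}.png",proj(n,[[.57,-.164,.003]]))
    Q=cloud(n,d).reshape(-1,3);Q=Q[np.isfinite(Q[:,0])];S.append(Q[(np.linalg.norm(Q[:,:2]-[.57,-.164],axis=1)<.1)&(Q[:,2]>.011)&(Q[:,2]<.25)])
from scipy.spatial.transform import Rotation as Ro
def pose(v): return Ro.from_rotvec([v[3],v[4],0]).as_matrix()@Ro.from_euler('z',v[2]).as_matrix(),np.array([v[0],v[1],v[5]])
def res(v,T): R,o=pose(v);return sdf((T-o)@R)
for T0 in(S[0],S[1],np.vstack(S)):
    v=np.array([.57,-.164,yaw0,0,0,.003])
    for tol in(.015,.01,.007):
        T=T0[abs(res(v,T0))<tol]; v=least_squares(lambda v:res(v,T),v,loss='soft_l1',f_scale=.002,x_scale=[.01,.01,.1,.1,.1,.01]).x
    R,o=pose(v);print(len(T),'origin',np.round(o,4),'hook yaw',round(np.rad2deg(v[2]),2),'tilt deg',np.round(np.rad2deg(v[3:5]),2),'rms',np.sqrt(np.mean(res(v,T)**2)))
    print(' seat',np.round(o+R@[.035,0,.201],4),'tip',np.round(o+R@[.067,0,.227],4))
E
python3 st.py 7
```

```text
11.1333 [ 0.166  0.585  1.002 -0.828  2.021  0.412] [ 0.6111 -0.0761  0.2072] [-1.8082  1.0831 -2.1215] [0.61 0.3  1.58] 0.0469
pics/st7_side.png origin 203 181 x 6.2 (595, 794, 3)
pics/st7_top.png origin 239 129 x 6.2 (595, 794, 3)
1162 origin [ 0.5705 -0.1641  0.0036] hook yaw -114.69 tilt deg [ 0.08 -0.03] rms 0.0017327998307954857
 seat [ 0.5558 -0.1962  0.2045] tip [ 0.5424 -0.2253  0.2305]
733 origin [ 0.5692 -0.1645  0.0024] hook yaw -114.82 tilt deg [0.07 0.11] rms 0.0018999672439763888
 seat [ 0.5549 -0.1965  0.2034] tip [ 0.5416 -0.2256  0.2294]
1896 origin [ 0.5703 -0.1643  0.0031] hook yaw -114.49 tilt deg [-0.   -0.06] rms 0.0018602299165674538
 seat [ 0.5556 -0.1962  0.2041] tip [ 0.5423 -0.2253  0.2301]
```

```bash
python3 - <<'E'
from h import *
from tgt import *
for n in("top","side"):
    Q=cloud(n,np.load(n+"7.npz")['d']).reshape(-1,3) if 0 else cloud(n,np.load(n+"0.npz")['d']).reshape(-1,3)
    s=Q[(np.hypot(Q[:,0]-.6465,Q[:,1]-.0905)<.045)&(Q[:,2]>.07)&(Q[:,2]<.122)]
    m=s[:,:2].mean(0);u,w,vt=np.linalg.svd(s[:,:2]-m);print(n,len(s),m,np.rad2deg(np.arctan2(vt[0,1],vt[0,0])),w)
    s=Q[(np.hypot(Q[:,0]-.6465,Q[:,1]-.0905)<.02)&(Q[:,2]>.13)&(Q[:,2]<.19)];print('stem',np.median(s,0),s.max(0))
p=np.array([.6465,.0905,.25])
for yz in(-64.5,):
    R=toolR(np.array([0,0,-1.]),np.array([np.cos(yz*D),np.sin(yz*D),0]))
    s=readout.get_state();print(delta(p,R));q,e=ik(p,R,s['qpos'],1e-3);print(np.round(q,2),e)
    rv=delta(p,R)[1];qq=s['qpos']
    for f in np.linspace(0,1,16)[1:]:
        c=s['position']+(p+[0,0,.03]-s['position'])*f
        q,e=ik(c,(Ro.from_rotvec(rv*f)*Ro.from_rotvec(s['eef_rot'])).as_matrix(),qq,1e-3);print(np.round(q,2),round(e,4),round(abs(q-qq).max()*12,2));qq=q
E
```

```text
top 32 [0.64487485 0.09282171] 115.72996082683012 [0.11618281 0.00994135]
stem [0.64330755 0.09036542 0.17308311] [0.65109782 0.09647252 0.17860502]
side 44 [0.65067489 0.08567094] -63.26529425778981 [0.15237683 0.01217038]
stem [0.6473501  0.08856208 0.15405679] [0.65375364 0.09372185 0.18065341]
(array([0.0372, 0.1676, 0.0486]), array([ 0.6745, -0.663 , -0.6391]))
[ 0.05  0.32  1.01 -0.    1.81  1.18] 1.1765949577782487e-06
[ 0.16  0.58  0.97 -0.77  2.04  0.45] 0.0 0.64
[ 0.15  0.58  0.94 -0.72  2.05  0.49] 0.0 0.66
[ 0.15  0.57  0.91 -0.66  2.07  0.53] 0.0 0.67
[ 0.14  0.56  0.89 -0.6   2.08  0.58] 0.0 0.68
[ 0.13  0.55  0.87 -0.55  2.08  0.63] 0.0 0.7
[ 0.12  0.54  0.85 -0.49  2.08  0.68] 0.0 0.7
[ 0.11  0.52  0.84 -0.43  2.08  0.74] 0.0 0.71
[ 0.11  0.5   0.84 -0.37  2.07  0.79] 0.0 0.71
[ 0.1   0.48  0.84 -0.31  2.06  0.85] 0.0 0.7
[ 0.09  0.46  0.84 -0.25  2.04  0.91] 0.0 0.68
[ 0.08  0.44  0.86 -0.2   2.02  0.96] 0.0 0.68
[ 0.07  0.41  0.87 -0.15  1.99  1.02] 0.0 0.67
[ 0.07  0.39  0.89 -0.09  1.95  1.07] 0.0 0.65
[ 0.06  0.36  0.92 -0.05  1.92  1.13] 0.0 0.63
[ 0.05  0.32  0.94 -0.    1.87  1.18] 0.0 0.61
```

View pics/st7_side.png

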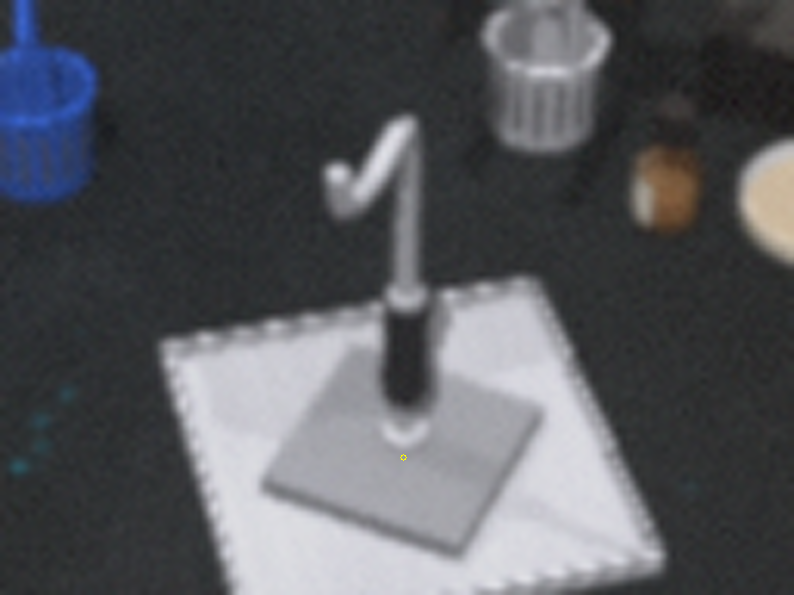

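The stand is upright and flat in the tray: rod at (405,250), hook tip at (338,175). Now to the basket.

Emit:
servo_tool(steps=[0,0.003,0.015,0.03,0.067,-0.066,-0.064,0,0.007,0.034,0.06,0.135,-0.133,-0.128,0,0.011,0.05,0.075,0.202,-0.199,-0.192,0,0.015,0.067,0.075,0.27,-0.265,-0.256,0,0.019,0.084,0.075,0.337,-0.331,-0.32,0,0.022,0.1,0.075,0.405,-0.398,-0.383,0,0.026,0.117,0.075,0.472,-0.464,-0.447,0,0.03,0.134,0.075,0.54,-0.53,-0.511,0,0.033,0.151,0.075,0.607,-0.597,-0.575,0,0.037,0.168,0.07,0.674,-0.663,-0.639,0,0.037,0.168,0.05,0.674,-0.663,-0.639,0,0.037,0.168,0.05,0.674,-0.663,-0.639,0,0.037,0.168,0.05,0.674,-0.663,-0.639])

```text
t: 12.32
position: [0.6442, 0.0896, 0.2467]
eef_rot: [-0.459, 1.981, -1.976]
ft_force: [-0.2, 0.5, -0.4]
grip_width: 0.047
```

```bash
python3 rec.py; python3 - <<'E'
from h import *
from tgt import *
yz=-64.5
R=toolR(np.array([0,0,-1.]),np.array([np.cos(yz*D),np.sin(yz*D),0]))
print(delta(np.array([.6465,.0905,.1395]),R))
for n in("side","top"):
    im,d=snap("8",n); u=proj(n,[[.6465,.0905,.157]]);crop(im,u[0],(64,48),6.2,f"pics/b8_{n}.png",u)
E
```

```text
12.3167 [0.051 0.322 1.013 0.    1.817 1.176] [0.6442 0.0896 0.2467] [-0.4587  1.9806 -1.9763] [-0.21  0.53 -0.38] 0.047
(array([ 0.0023,  0.0009, -0.1072]), array([ 0.0002, -0.0106, -0.0005]))
pics/b8_side.png origin 227 113 x 6.2 (595, 794, 3)
pics/b8_top.png origin 160 103 x 6.2 (595, 794, 3)
```

View pics/b8_side.png

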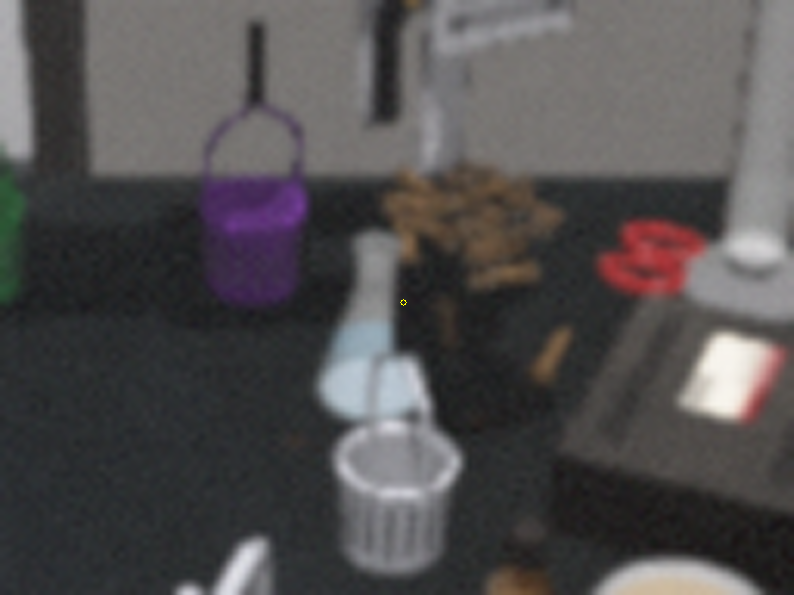

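View pics/b8_top.png

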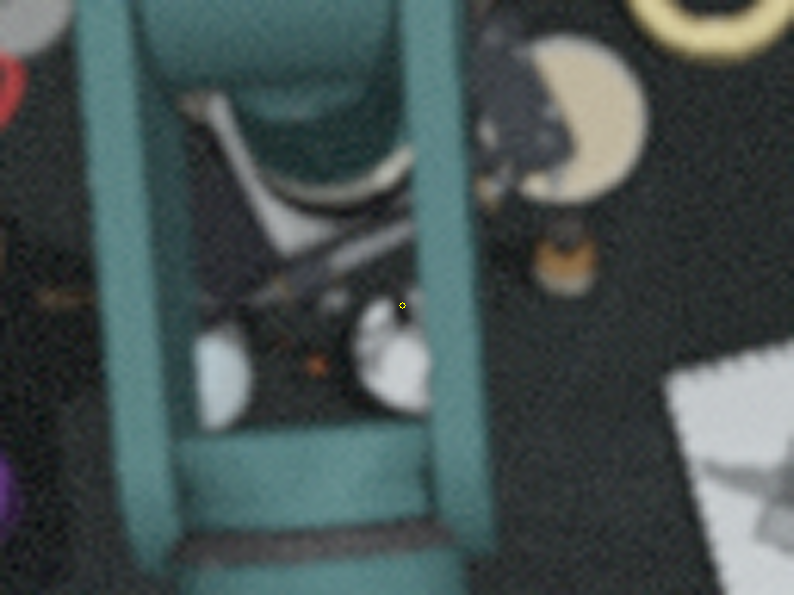

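Emit:
servo_tool(steps=[0,0.002,0.001,-0.02,0,-0.01,0,0,0.002,0.001,-0.05,0,-0.01,0,0,0.002,0.001,-0.08,0,-0.01,0,0,0.002,0.001,-0.1,0,-0.01,0,0,0.002,0.001,-0.107,0,-0.01,0,0,0.002,0.001,-0.107,0,-0.01,0,0,0.002,0.001,-0.107,0,-0.01,0])

```text
t: 13.0
position: [0.6485, 0.0912, 0.1445]
eef_rot: [-0.439, 1.969, -1.972]
ft_force: [-0.3, 1.1, -0.3]
grip_width: 0.0472
```

```bash
python3 rec.py; python3 - <<'E'
from h import *
for n in("side","top"):
    im,d=snap("9",n); u=proj(n,[[.6465,.0905,.157]]);crop(im,u[0],(64,48),6.2,f"pics/b9_{n}.png",u)
E
```

```text
13.0 [ 0.053  0.332  1.201 -0.     1.6    1.178] [0.6485 0.0912 0.1445] [-0.4391  1.9694 -1.9724] [-0.29  1.12 -0.26] 0.0472
pics/b9_side.png origin 227 113 x 6.2 (595, 794, 3)
pics/b9_top.png origin 160 103 x 6.2 (595, 794, 3)
```

View pics/b9_side.png

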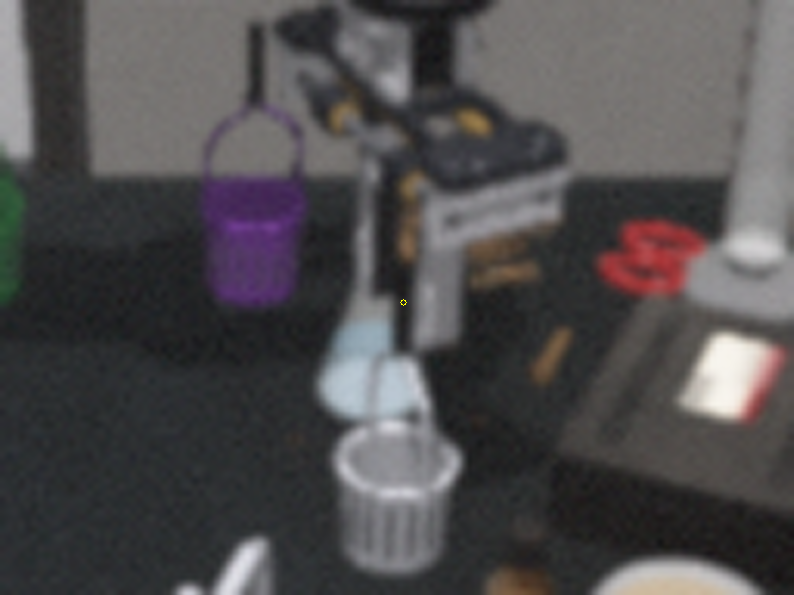

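Emit:
servo_tool(steps=[0,0,0,0,0,0,0,0,0,0,0,0,0,0])

```text
t: 13.27
position: [0.6487, 0.0912, 0.1455]
eef_rot: [-0.437, 1.968, -1.972]
ft_force: [-0.1, -0.2, -0.9]
grip_width: 0.0472
```

```bash
python3 rec.py; python3 - <<'E'
from h import *
from tgt import *
yz=-64.5
R=toolR(np.array([0,0,-1.]),np.array([np.cos(yz*D),np.sin(yz*D),0]))
print(delta(np.array([.6465,.0905,.1395]),R))
E
```

```text
13.2667 [ 0.053  0.33   1.202 -0.     1.599  1.178] [0.6487 0.0912 0.1455] [-0.4366  1.9681 -1.9719] [-0.08 -0.15 -0.93] 0.0472
(array([-0.0022, -0.0007, -0.006 ]), array([-0.0004,  0.0104, -0.0012]))
```

Emit:
servo_tool(steps=[0,-0.002,-0.001,-0.005,0,0.01,0,0,-0.002,-0.001,-0.005,0,0.01,0,0,-0.002,-0.001,-0.005,0,0.01,0])

```text
t: 13.52
position: [0.6455, 0.09, 0.1381]
eef_rot: [-0.452, 1.977, -1.975]
ft_force: [0.1, -0.8, 0.1]
grip_width: 0.0471
```

```bash
python3 rec.py; python3 - <<'E'
from h import *
from tgt import *
yz=-64.5
R=toolR(np.array([0,0,-1.]),np.array([np.cos(yz*D),np.sin(yz*D),0]))
print(delta(np.array([.6465,.0905,.1395]),R))
E
```

```text
13.5167 [0.051 0.337 1.208 0.    1.601 1.176] [0.6455 0.09   0.1381] [-0.4518  1.9767 -1.9745] [ 0.08 -0.75  0.09] 0.0471
(array([0.001 , 0.0005, 0.0014]), array([-0.0002, -0.0039, -0.001 ]))
```

Good. I close gently at 12 N first, then firm up.

Emit:
servo_tool(steps=[-1,0,0,0,0,0,0,-1,0,0,0,0,0,0,-1,0,0,0,0,0,0,-1,0,0,0,0,0,0,-1,0,0,0,0,0,0,-1,0,0,0,0,0,0,-1,0,0,0,0,0,0,-1,0,0,0,0,0,0,-1,0,0,0,0,0,0], newtons=12)

```text
t: 14.27
position: [0.6457, 0.0902, 0.1385]
eef_rot: [-0.451, 1.976, -1.974]
ft_force: [-0.8, -0.3, -0.4]
grip_width: 0.0114
```

Emit:
servo_tool(steps=[-1,0,0,0,0,0,0,-1,0,0,0,0,0,0], newtons=25)

```text
t: 14.43
position: [0.6458, 0.0901, 0.1385]
eef_rot: [-0.451, 1.976, -1.974]
ft_force: [-0.6, 0.5, -0.1]
grip_width: 0.0116
```

```bash
python3 rec.py
```

```text
14.4333 [0.052 0.336 1.208 0.    1.6   1.176] [0.6458 0.0901 0.1385] [-0.451   1.9761 -1.9741] [-0.64  0.47 -0.05] 0.0116
```

Emit:
servo_tool(steps=[-1,0,0,0.003,0,0,0,-1,0,0,0.01,0,0,0,-1,0,0,0.022,0,0,0,-1,0,0,0.038,0,0,0,-1,0,0,0.056,0,0,0,-1,0,0,0.076,0,0,0,-1,0,0,0.096,0,0,0,-1,0,0,0.116,0,0,0,-1,0,0,0.134,0,0,0,-1,0,0,0.148,0,0,0,-1,0,0,0.157,0,0,0,-1,0,0,0.16,0,0,0,-1,0,0,0.16,0,0,0,-1,0,0,0.16,0,0,0])

```text
t: 15.6
position: [0.6456, 0.0901, 0.2979]
eef_rot: [-0.452, 1.977, -1.974]
ft_force: [-0.9, -1.1, -0.9]
grip_width: 0.0116
```

```bash
python3 rec.py; python3 - <<'E'
from h import *
im,d=snap("10","side"); u=proj("side",[[.6465,.0905,.25]]);crop(im,u[0],(64,48),6.2,"pics/b10_side.png",u)
E
```

```text
15.6 [0.052 0.331 0.901 0.    1.914 1.176] [0.6456 0.0901 0.2979] [-0.4519  1.9766 -1.9744] [-0.91 -1.05 -0.89] 0.0116
pics/b10_side.png origin 228 87 x 6.2 (595, 794, 3)
```

View pics/b10_side.png

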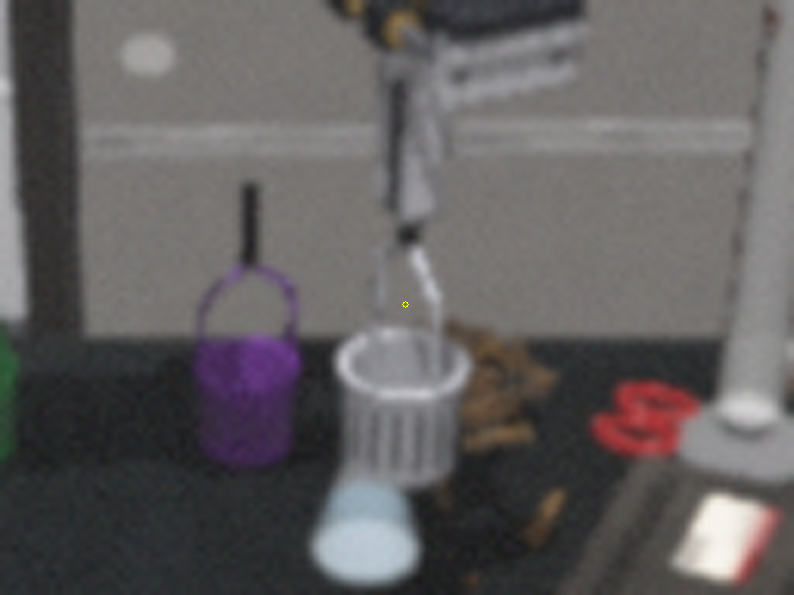

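The basket is held upright, its stem at (408,230) between the fingers and the flask standing below. Now I take it round the robot's side of the stand.

Emit:
servo_tool(steps=[-1,-0.003,-0.004,0,0,0,0.01,-1,-0.01,-0.012,0,0,0,0.03,-1,-0.022,-0.026,0,0,0,0.06,-1,-0.038,-0.044,0,0,0,0.1,-1,-0.054,-0.063,0,0,0,0.15,-1,-0.07,-0.082,0,0,0,0.2,-1,-0.086,-0.101,0,0,0,0.25,-1,-0.102,-0.12,0,0,0,0.3,-1,-0.118,-0.139,0,0,0,0.35,-1,-0.134,-0.158,0,0,0,0.4,-1,-0.15,-0.177,0,0,0,0.45,-1,-0.165,-0.195,0,0,0,0.49,-1,-0.178,-0.211,0,0,0,0.53,-1,-0.188,-0.224,0,0,0,0.56,-1,-0.194,-0.236,0,0,0,0.59,-1,-0.196,-0.25,0,0,0,0.62,-1,-0.196,-0.266,0,0,0,0.65,-1,-0.194,-0.283,0,0,0,0.67,-1,-0.19,-0.302,0,0,0,0.685,-1,-0.187,-0.322,0,0,0,0.693])

```text
t: 17.32
position: [0.4581, -0.2324, 0.2977]
eef_rot: [-0.978, 1.521, -1.519]
ft_force: [0.1, -0.1, -0.1]
grip_width: 0.0116
```

```bash
python3 rec.py; python3 - <<'E'
from tgt import *
s=readout.get_state();R=Ro.from_rotvec(s['eef_rot']).as_matrix();print(np.round(R,3),np.rad2deg(np.arctan2(R[1,2],R[0,2])))
E
```

```text
17.3167 [-0.578  0.009  1.271 -0.003  1.864 -0.148] [ 0.4581 -0.2324  0.2977] [-0.9775  1.5207 -1.5186] [ 0.11 -0.06 -0.09] 0.0116
[[-0.417 -0.003  0.909]
 [-0.909 -0.001 -0.417]
 [ 0.002 -1.    -0.003]] -24.660731396938836
```

Emit:
servo_tool(steps=[-1,0.002,-0.012,0,0,0,0,-1,0.006,-0.03,0,0,0,0,-1,0.012,-0.05,-0.003,0,0,0,-1,0.022,-0.062,-0.008,0,0,0,-1,0.036,-0.06,-0.015,0,0,0,-1,0.05,-0.052,-0.025,0,0,0,-1,0.059,-0.044,-0.033,0,0,0,-1,0.062,-0.041,-0.036,0,0,0,-1,0.062,-0.041,-0.036,0,0,0,-1,0.062,-0.041,-0.036,0,0,0])

```text
t: 18.15
position: [0.5207, -0.272, 0.2625]
eef_rot: [-0.978, 1.52, -1.519]
ft_force: [-0.1, 1.0, -1.3]
grip_width: 0.0116
```

```bash
python3 rec.py; cat > bk.py <<'E'
import sys
from h import *
from tgt import *
tag=sys.argv[1]
s=readout.get_state();p=s['position'];Rm=Ro.from_rotvec(s['eef_rot']).as_matrix()
st=np.array([.5703,-.1643,.0031]);d=np.array([np.cos(-114.6*D),np.sin(-114.6*D),0]);yv=np.array([-d[1],d[0],0])
eye=p+[0,0,-.016]
print('nominal eye',np.round(eye,4))
S=[]
for n in("side","top"):
    im,dd=snap(tag,n);crop(im,proj(n,[(eye+st+[0,0,.15])/2+[0,0,.03]])[0],(64,48),6.2,f"pics/bk{tag}_{n}.png",proj(n,np.array([eye,st+.035*d+[0,0,.201],st+.067*d+[0,0,.227]])))
    Q=cloud(n,dd).reshape(-1,3);Q=Q[np.isfinite(Q[:,0])];S.append(Q)
for Q,n in zip(S,("side","top")):
    s_=Q[(np.hypot(Q[:,0]-eye[0],Q[:,1]-eye[1])<.045)&(abs(Q[:,2]-(eye[2]-.0655))<.006)]
    s_=s_[((s_-st)@d)>.02]
    if len(s_)>8:
        c=least_squares(lambda c:np.hypot(*(s_[:,:2]-c).T)-.0295,eye[:2],loss='soft_l1',f_scale=.002).x;print(n,'rim centre',len(s_),c,'rel stand',np.round(((np.r_[c,0]-st)@d,(np.r_[c,0]-st)@yv),4))
    b=Q[(np.hypot(Q[:,0]-eye[0],Q[:,1]-eye[1])<.04)&(Q[:,2]<eye[2]-.004)&(Q[:,2]>eye[2]-.052)]
    L=np.c_[(b-st)@d,(b-st)@yv,b[:,2]]; 
    L=L[abs(L[:,0]-(eye-st)@d)<.012]
    if len(L)>8:
        A=np.c_[L[:,1],np.ones(len(L))];k=np.linalg.lstsq(A,L[:,0],rcond=None)[0];print(n,'bail',len(L),'yaw err deg',np.rad2deg(np.arctan(k[0])),'x at y0',k[1],'y range',L[:,1].min(),L[:,1].max(),'x slope vs z',np.polyfit(L[:,2],L[:,0],1)[0])
E
python3 bk.py 11
```

```text
18.15 [-0.576  0.17   1.167 -0.003  1.807 -0.147] [ 0.5207 -0.272   0.2625] [-0.9777  1.5197 -1.5193] [-0.13  1.03 -1.29] 0.0116
nominal eye [ 0.5207 -0.272   0.2465]
pics/bk11_side.png origin 194 157 x 6.2 (595, 794, 3)
pics/bk11_top.png origin 263 129 x 6.2 (595, 794, 3)
side rim centre 148 [ 0.52191216 -0.27149384] rel stand [0.1176 0.0006]
side bail 77 yaw err deg -0.3967119130163716 x at y0 0.11782405497086766 y range -0.029320311766555564 0.03140199129704768 x slope vs z -0.020564040764030407
top rim centre 34 [ 0.52077002 -0.27003327] rel stand [ 0.1168 -0.001 ]
```

View pics/bk11_side.png

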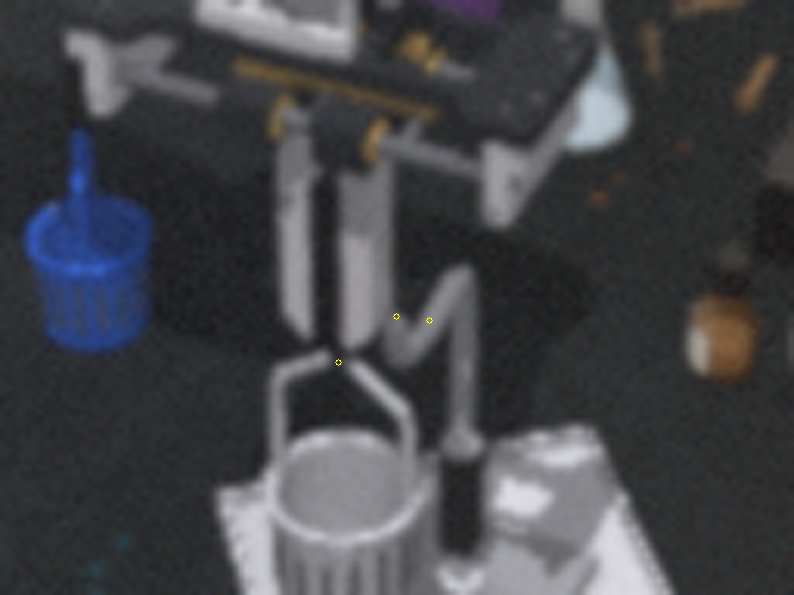

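View pics/bk11_top.png

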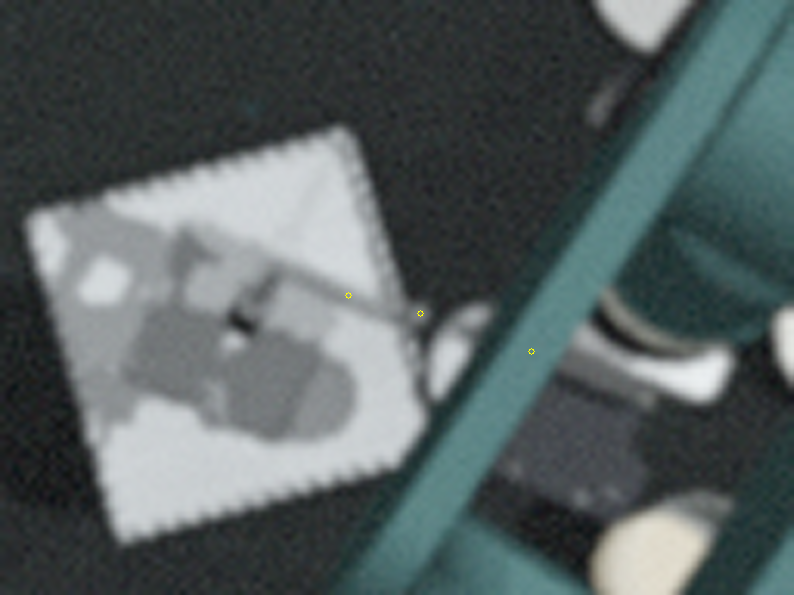

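Aligned: the bail is square to the hook (0.4 deg), laterally within 1 mm, with the eye 16 mm above the tip. I move in over the tip now.

Emit:
servo_tool(steps=[-1,0.002,0.005,0,0,0,0,-1,0.006,0.014,0,0,0,0,-1,0.011,0.024,0,0,0,0,-1,0.016,0.035,0,0,0,0,-1,0.021,0.046,0,0,0,0,-1,0.026,0.056,0,0,0,0,-1,0.03,0.065,0,0,0,0,-1,0.032,0.07,0,0,0,0,-1,0.032,0.07,0,0,0,0,-1,0.032,0.07,0,0,0,0])

```text
t: 19.08
position: [0.5529, -0.2026, 0.2625]
eef_rot: [-0.977, 1.52, -1.52]
ft_force: [0.5, -0.2, -0.4]
grip_width: 0.0112
```

```bash
python3 rec.py; python3 bk.py 12
```

```text
19.0833 [-0.446  0.173  1.163 -0.003  1.807 -0.016] [ 0.5529 -0.2026  0.2625] [-0.9771  1.5198 -1.5203] [ 0.5  -0.23 -0.45] 0.0112
nominal eye [ 0.5529 -0.2026  0.2465]
pics/bk12_side.png origin 201 149 x 6.2 (595, 794, 3)
pics/bk12_top.png origin 251 124 x 6.2 (595, 794, 3)
side rim centre 81 [ 0.55444914 -0.20155523] rel stand [0.0405 0.0011]
side bail 91 yaw err deg 0.9751624019977209 x at y0 0.04093352523728821 y range -0.028725869412444545 0.03197119375481806 x slope vs z 0.013444642917843832
```

View pics/bk12_side.png

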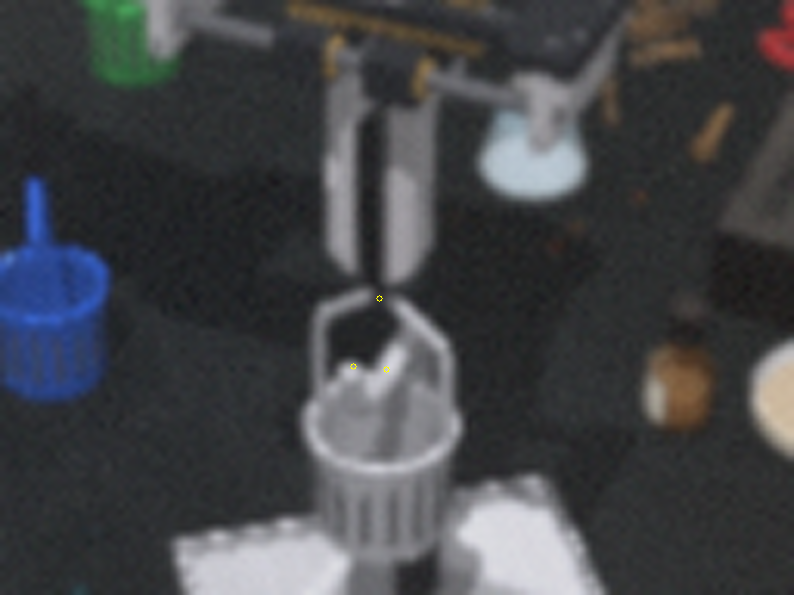

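The hook's tip (353,366) is now inside the bail, in front of its plane. I lower it, slowly at the end.

Emit:
servo_tool(steps=[-1,0,0.001,-0.004,0,0,0,-1,0,0.001,-0.011,0,0,0,-1,0,0.001,-0.019,0,0,0,-1,0,0.001,-0.027,0,0,0,-1,0,0.001,-0.033,0,0,0,-1,0,0.001,-0.036,0,0,0,-1,0,0.001,-0.037,0,0,0,-1,0,0.001,-0.038,0,0,0,-1,0,0.001,-0.038,0,0,0,-1,0,0.001,-0.038,0,0,0])

```text
t: 20.02
position: [0.553, -0.202, 0.225]
eef_rot: [-0.976, 1.519, -1.521]
ft_force: [-0.0, -0.1, -1.1]
grip_width: 0.0115
```

```bash
python3 rec.py; python3 bk.py 13
```

```text
20.0167 [-0.445  0.172  1.238 -0.003  1.732 -0.014] [ 0.553 -0.202  0.225] [-0.9758  1.5194 -1.521 ] [-0.02 -0.07 -1.11] 0.0115
nominal eye [ 0.553 -0.202  0.209]
pics/bk13_side.png origin 201 154 x 6.2 (595, 794, 3)
pics/bk13_top.png origin 250 125 x 6.2 (595, 794, 3)
side rim centre 87 [ 0.5548961  -0.20119555] rel stand [0.04   0.0014]
side bail 70 yaw err deg -0.23633207213497415 x at y0 0.040876142600747296 y range -0.028897176118710847 0.03149611580675651 x slope vs z 0.03190540845368251
```

View pics/bk13_side.png

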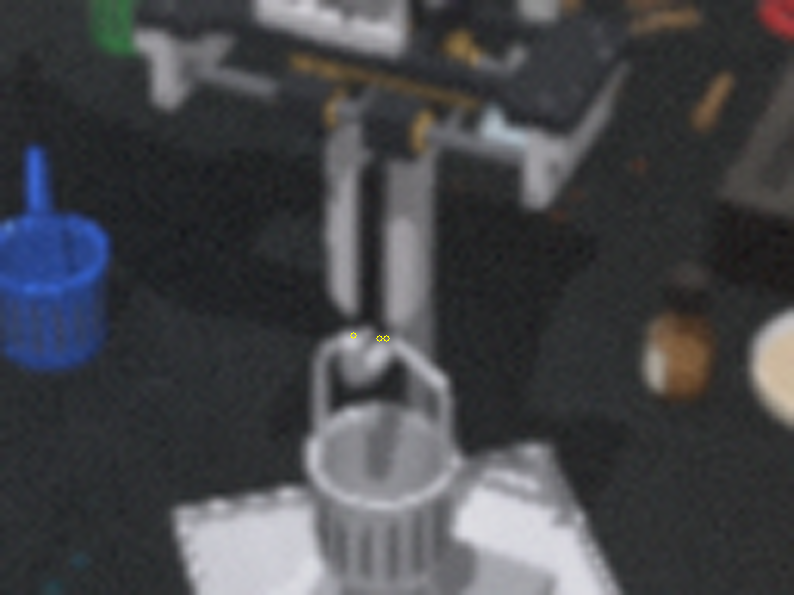

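Emit:
servo_tool(steps=[-1,0.001,0.001,-0.001,0,0,0,-1,0.001,0.002,-0.002,0,0,0,-1,0.001,0.002,-0.003,0,0,0,-1,0.001,0.002,-0.004,0,0,0,-1,0.001,0.002,-0.0045,0,0,0,-1,0.001,0.002,-0.005,0,0,0,-1,0.001,0.002,-0.005,0,0,0,-1,0.001,0.002,-0.005,0,0,0])

```text
t: 20.78
position: [0.5541, -0.1999, 0.2218]
eef_rot: [-0.975, 1.518, -1.522]
ft_force: [-1.3, 0.6, 6.0]
grip_width: 0.0113
```

```bash
python3 rec.py
```

```text
20.7833 [-0.441  0.171  1.245 -0.002  1.724 -0.01 ] [ 0.5541 -0.1999  0.2218] [-0.9745  1.5175 -1.5221] [-1.26  0.64  6.05] 0.0113
```

Contact at 6 N. I ease up 1 mm, check, then let go.

Emit:
servo_tool(steps=[-1,0,0,0.001,0,0,0,-1,0,0,0.001,0,0,0,-1,0,0,0.001,0,0,0])

```text
t: 21.03
position: [0.554, -0.1999, 0.2219]
eef_rot: [-0.975, 1.518, -1.521]
ft_force: [-1.3, 1.0, 5.7]
grip_width: 0.0116
```

```bash
python3 rec.py;  python3 bk.py 14
```

```text
21.0333 [-0.441  0.172  1.244 -0.002  1.725 -0.01 ] [ 0.554  -0.1999  0.2219] [-0.9751  1.5185 -1.5215] [-1.27  1.03  5.75] 0.0116
nominal eye [ 0.554  -0.1999  0.2059]
pics/bk14_side.png origin 201 155 x 6.2 (595, 794, 3)
pics/bk14_top.png origin 250 125 x 6.2 (595, 794, 3)
side rim centre 82 [ 0.55530475 -0.1991585 ] rel stand [0.0379 0.0009]
side bail 65 yaw err deg -0.15395197937372587 x at y0 0.03887136348005277 y range -0.030484262593755536 0.03162533892544638 x slope vs z 0.006614917804702882
```

View pics/bk14_side.png

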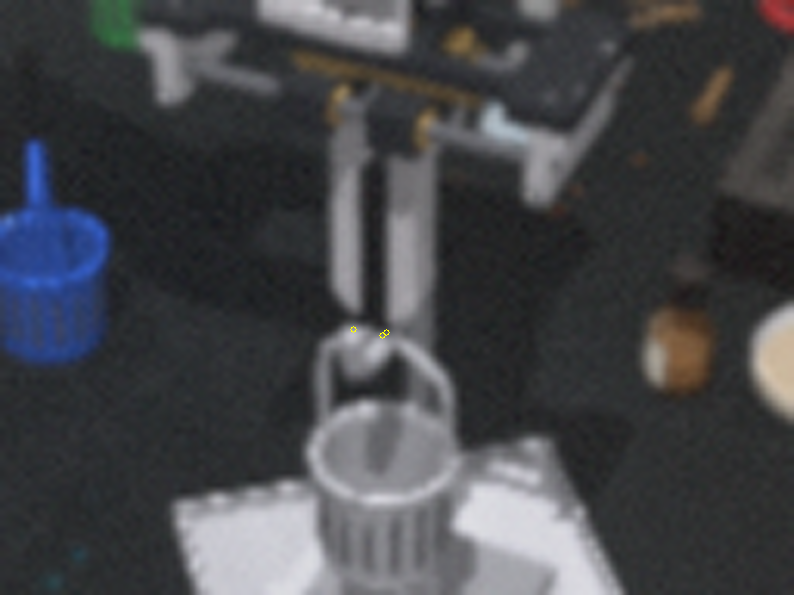

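Emit:
servo_tool(steps=[-1,0,0,0.001,0,0,0,-1,0,0,0.001,0,0,0,-1,0,0,0.001,0,0,0])

```text
t: 21.38
position: [0.554, -0.1999, 0.2219]
eef_rot: [-0.976, 1.52, -1.521]
ft_force: [0.1, 1.1, 3.7]
grip_width: 0.0117
```

Emit:
servo_tool(steps=[-1,0,0,0.0007,0,0,0,-1,0,0,0.0007,0,0,0,-0.8,0,0,0.0007,0,0,0,-0.7,0,0,0.0007,0,0,0,-0.6,0,0,0.0007,0,0,0,-0.5,0,0,0.0007,0,0,0,-0.4,0,0,0.0007,0,0,0,-0.3,0,0,0.0007,0,0,0,-0.3,0,0,0.0007,0,0,0,-0.3,0,0,0.0007,0,0,0])

```text
t: 22.22
position: [0.5537, -0.1999, 0.2221]
eef_rot: [-0.976, 1.52, -1.52]
ft_force: [0.5, -0.7, 0.3]
grip_width: 0.0329
```

```bash
python3 rec.py;  python3 bk.py 15
```

```text
22.2167 [-0.441  0.173  1.242 -0.003  1.728 -0.01 ] [ 0.5537 -0.1999  0.2221] [-0.9763  1.5205 -1.5204] [ 0.54 -0.74  0.29] 0.0329
nominal eye [ 0.5537 -0.1999  0.2061]
pics/bk15_side.png origin 201 155 x 6.2 (595, 794, 3)
pics/bk15_top.png origin 250 125 x 6.2 (595, 794, 3)
side rim centre 79 [ 0.5552232  -0.19880574] rel stand [0.0377 0.0007]
side bail 65 yaw err deg 0.20091066938360114 x at y0 0.03845486850124705 y range -0.031016621368049353 0.03076903239371221 x slope vs z 0.019570984749997786
```

View pics/bk15_side.png

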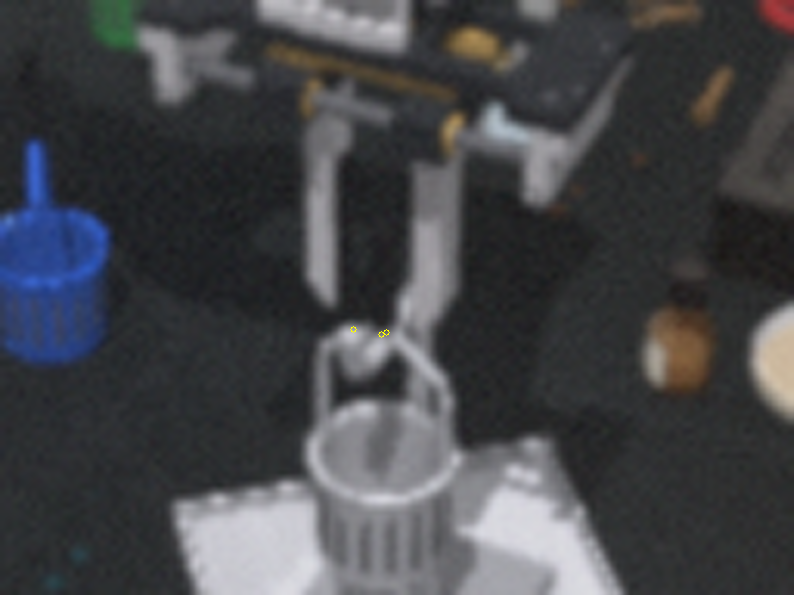

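The basket hangs and the fingers are clear of the stem. I withdraw straight up.

Emit:
servo_tool(steps=[-0.1,0,0,0,0,0,0,0,0,0,0.005,0,0,0,0,0,0,0.015,0,0,0,0,0,0,0.03,0,0,0,0,0,0,0.05,0,0,0,0,0,0,0.075,0,0,0,0,0,0,0.1,0,0,0,0,-0.03,0.02,0.12,0,0,0,0,-0.06,0.04,0.13,0,0,0,0,-0.09,0.06,0.13,0,0,0,0,-0.12,0.08,0.13,0,0,0,0,-0.12,0.08,0.13,0,0,0,0,-0.12,0.08,0.13,0,0,0])

```text
t: 23.4
position: [0.433, -0.1192, 0.3546]
eef_rot: [-0.974, 1.515, -1.523]
ft_force: [-0.1, -0.7, -0.1]
grip_width: 0.0469
```

```bash
python3 rec.py; python3 st.py 16; python3 - <<'E'
from h import *
from tgt import *
st=np.array([.5703,-.1643,.0031]);d=np.array([np.cos(-114.6*D),np.sin(-114.6*D),0]);yv=np.array([-d[1],d[0],0])
for n in("side","top"):
    z=np.load(n+"16.npz");cv2.imwrite(f"pics/end_{n}.png",cv2.resize(z['im'][:,:,::-1],(800,600),interpolation=cv2.INTER_CUBIC))
    Q=cloud(n,z['d']).reshape(-1,3);Q=Q[np.isfinite(Q[:,0])]
    L=np.c_[(Q-st)@d,(Q-st)@yv,Q[:,2]]
    s=L[(np.hypot(L[:,0]-.037,L[:,1])<.015)&(L[:,2]>.215)&(L[:,2]<.28)]
    if len(s)>5: print(n,'stem',len(s),np.median(s,0),'top',s[:,2].max(),'slopes',np.polyfit(s[:,2],s[:,0],1)[0],np.polyfit(s[:,2],s[:,1],1)[0])
    Q0=cloud(n,np.load(n+"0.npz")['d'])
    P=cloud(n,z['d'])
    for nm,c,zz in(("flask",(.636,.217),.1),("bottle",(.707,.007),.07),("beaker",(.429,-.41),.085)):
        for lab,A in(("0",Q0),("1",P)):
            B=A.reshape(-1,3);B=B[np.isfinite(B[:,0])];m=(np.hypot(B[:,0]-c[0],B[:,1]-c[1])<.07)&(B[:,2]>.03)&(B[:,2]<.11)
            print(n,nm,lab,m.sum(),np.round(np.median(B[m],0),3) if m.any() else '')
E
```

```text
23.4 [-0.393 -0.121  1.282 -0.003  1.977  0.037] [ 0.433  -0.1192  0.3546] [-0.9738  1.5153 -1.5228] [-0.15 -0.66 -0.15] 0.0469
pics/st16_side.png origin 203 181 x 6.2 (595, 794, 3)
pics/st16_top.png origin 239 129 x 6.2 (595, 794, 3)
960 origin [ 0.5688 -0.1682  0.0036] hook yaw -112.46 tilt deg [ 0.67 -0.4 ] rms 0.0022331694400632303
 seat [ 0.554  -0.2029  0.2041] tip [ 0.5416 -0.2328  0.2296]
83 origin [ 0.5684 -0.1657  0.0029] hook yaw -114.22 tilt deg [-0.32  0.45] rms 0.0017317645059752463
 seat [ 0.5557 -0.1965  0.2042] tip [ 0.5427 -0.2255  0.2305]
1044 origin [ 0.5688 -0.1681  0.0035] hook yaw -113.01 tilt deg [ 0.66 -0.35] rms 0.002232764765251972
 seat [ 0.5539 -0.2027  0.204 ] tip [ 0.5412 -0.2324  0.2296]
side stem 75 [0.04056785 0.00223227 0.24409123] top 0.26321408251409584 slopes -0.06962543935355527 -0.0011289810345152
side flask 0 184 [0.638 0.213 0.065]
side flask 1 226 [0.641 0.213 0.058]
side bottle 0 132 [0.707 0.001 0.049]
side bottle 1 133 [0.708 0.    0.049]
side beaker 0 1026 [ 0.427 -0.385  0.057]
side beaker 1 1012 [ 0.428 -0.384  0.058]
top flask 0 179 [0.635 0.218 0.055]
top flask 1 182 [0.636 0.218 0.055]
top bottle 0 84 [0.701 0.008 0.046]
top bottle 1 80 [0.701 0.008 0.05 ]
top beaker 0 480 [ 0.429 -0.406  0.042]
top beaker 1 459 [ 0.429 -0.407  0.044]
```

View pics/st16_side.png

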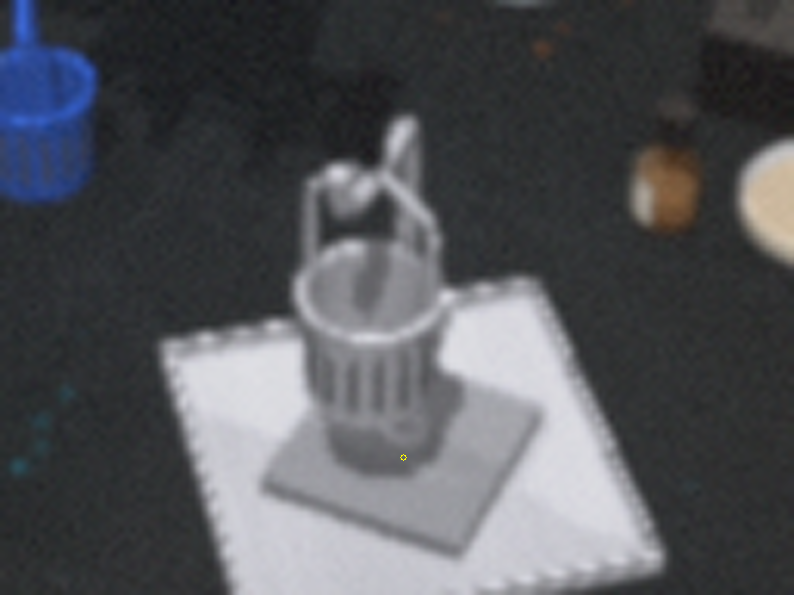

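View pics/end_top.png

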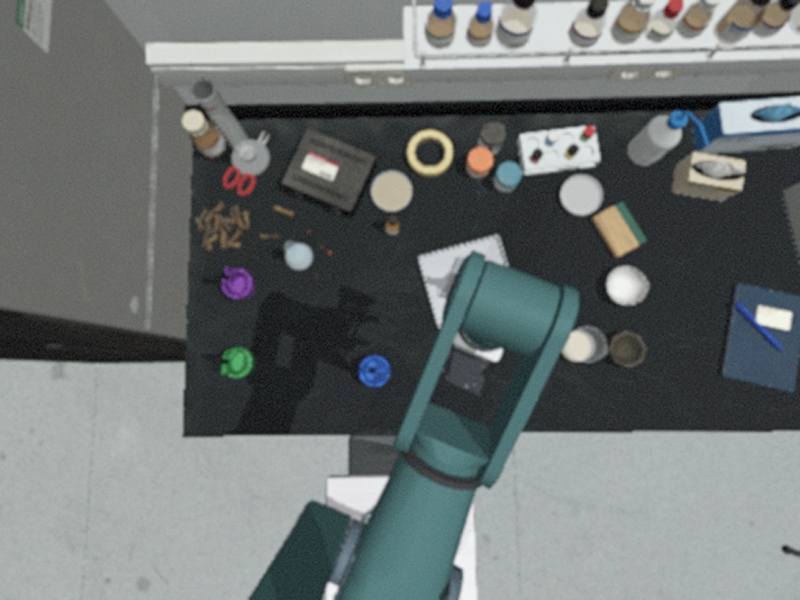

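Emit:
servo_tool(steps=[0,0,0,0,0,0,0,0,0,0,0,0,0,0,0,0,0,0,0,0,0,0,0,0,0,0,0,0,0,0,0,0,0,0,0,0,0,0,0,0,0,0,0,0,0,0,0,0,0,0,0,0,0,0,0,0])

```text
t: 24.17
position: [0.4338, -0.1199, 0.3522]
eef_rot: [-0.976, 1.52, -1.52]
ft_force: [0.6, 0.1, 0.2]
grip_width: 0.0472
```

```bash
python3 - <<'E'
from h import *
from tgt import *
st=np.array([.5703,-.1643,.0031]);d=np.array([np.cos(-114.6*D),np.sin(-114.6*D),0]);yv=np.array([-d[1],d[0],0])
for n in("side",):
    im,dd=snap("17",n);a=np.load("side16.npz")['im'].astype(int)
    df=abs(im.astype(int)-a).max(2)[181:277,203:331];print('diff mean/max',df.mean(),df.max(),(df>40).sum())
    Q=cloud(n,dd).reshape(-1,3);Q=Q[np.isfinite(Q[:,0])];L=np.c_[(Q-st)@d,(Q-st)@yv,Q[:,2]]
    s=L[(np.hypot(L[:,0]-.037,L[:,1])<.02)&(L[:,2]>.21)&(L[:,2]<.28)]
    print('stem',len(s),np.median(s,0),np.polyfit(s[:,2],s[:,0],1)[0],np.polyfit(s[:,2],s[:,1],1)[0])
    s=L[(np.hypot(L[:,0]-.037,L[:,1])<.04)&(abs(L[:,2]-.138)<.012)&(L[:,0]>.01)]
    for lo,hi in((0,.02),(.02,.05),(.05,.08)):
        t=s[(s[:,0]>lo)&(s[:,0]<hi)&(np.hypot(s[:,0]-.038,s[:,1])>.026)];print(lo,len(t),'rim z p90',np.percentile(t[:,2],90) if len(t) else '')
    crop(im,proj(n,[[.556,-.196,.17]])[0],(40,40),7.4,"pics/fin.png")
E
```

```text
diff mean/max 3.3089192708333335 14 0
stem 80 [0.04050909 0.00217226 0.2416913 ] -0.03698718051766359 -0.004479428747718935
0 48 rim z p90 0.13999885244141325
0.02 60 rim z p90 0.1434551006271094
0.05 78 rim z p90 0.14111083533896615
pics/fin.png origin 222 178 x 7.4 (592, 592, 3)
```

View pics/fin.png

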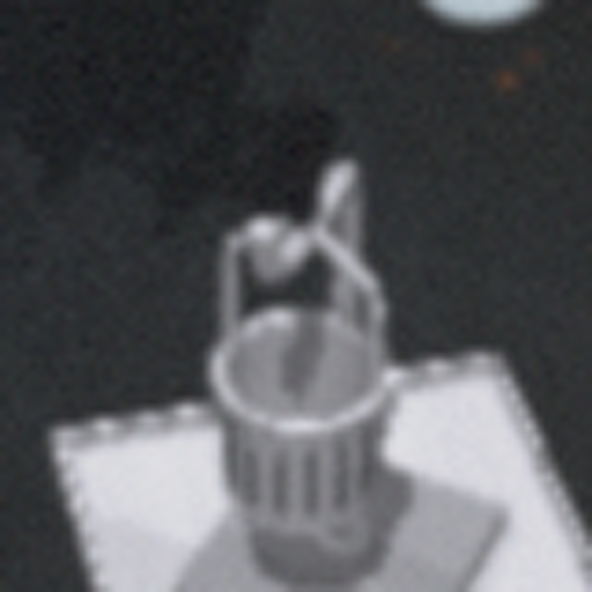

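The two pictures 0.8 s apart show no motion. The rim is level to about 1 mm, and the bail sits on the hook behind its tip at (270,235). I hand in now.

```bash
python3 -c "
from workcell import order
print(order.hand_in())"
```

```text
the job is handed in; nothing more can be done
None
```

The draining stand is upright in the drip tray and the steel basket hangs from its hook by its bail. I handed the job in at about 24 s of the 69 s allowed, with the arm clear of everything.

- **Stand:** I gripped it by the sleeve, turned it upright, lowered it until it touched the tray floor, and released it. The fit before hanging put its base at tray-floor height, about 1 mm from the tray's centre, with a tilt of about 0.1°.
- **Basket:** I picked it up by the stem, took it round the stand and over the hook's tip, and lowered it onto the arm. It touched the hook with about 6 N, and I eased that off before letting go.
- **Last checks:** Two pictures 0.8 s apart showed no motion. The basket's rim was level to within a few mm, and its bail rested 38–40 mm from the rod, behind the tip. The flask, beaker and dropper bottle measured where they started, within about 3 mm, apart from some noise in height.
- **Checks that disagreed:**
  - After hanging, the stand fit from the side camera read about 0.8° of tilt and a 4 mm shift. The hanging basket hides part of the stand in that view, and the top camera disagreed, so I put it down to that.
  - The stem's lean read about 2–4°, but that depth reading is noisy and the level rim did not support it.

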